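# Unstack the goods into their box bases

### The job

Take the stack of goods on the packing table apart from the top down, and set each thing upright and flat on the floor of the shallow white box base of its own shape and size: the jar in the small round base, the tin in the large round one, the white square box in the square one, and the long carton in the long one. Set them down rather than dropping them, tip nothing over, and leave the tape roll and the spray bottle where they are.

Things in the scene. Friction and masses are not known exactly. Their poses are not given: they have to be found in the camera images.
- jar: Small amber glass jar with a black lid, a straight cylinder 32 mm in diameter and 46 mm high, about 100 g; at the start the top of the stack, standing on the tin. Origin: centre of its underside; z up.
- tin: Closed bare-metal tin, a straight cylinder 54 mm in diameter and 44 mm high, about 120 g; at the start second from the top, standing on the square box. Origin: centre of its underside; z up.
- square_box: White square paperboard box, 60 x 60 mm and 44 mm high, about 120 g; at the start third from the top, standing on the long carton. Origin: centre of its underside; z up. x and y are square to its sides.
- carton: Brown cardboard carton with a strip of tape along its top, 124 mm long (its x) by 60 mm wide (its y) and 46 mm high, about 200 g; at the start the bottom of the stack, standing on the table. Origin: centre of its underside; z up.
- base_jar: Small round white open box base for the jar, 58 mm outer and 52 mm inner diameter. Fixed to the table. White paperboard, floor 3 mm thick, wall 3 mm thick, rim 10 mm above the table. Origin: centre of its underside, on the table; z up.
- base_tin: Large round white open box base for the tin, 80 mm outer and 74 mm inner diameter. Fixed to the table. White paperboard, floor 3 mm thick, wall 3 mm thick, rim 10 mm above the table. Origin: centre of its underside, on the table; z up.
- base_square: Square white open box base for the square box, 86 x 86 mm outside, 80 x 80 mm inside. Fixed to the table. White paperboard, floor 3 mm thick, wall 3 mm thick, rim 10 mm above the table. Origin: centre of its underside, on the table; z up. x and y are square to its walls.
- base_carton: Long white open box base for the carton, 150 mm (its x) by 86 mm (its y) outside, 144 x 80 mm inside. Fixed to the table. White paperboard, floor 3 mm thick, wall 3 mm thick, rim 10 mm above the table. Origin: centre of its underside, on the table; z up.
- tape_roll: Bystander: roll of clear tape lying flat on the table, 72 mm outer diameter, 19 mm high. Origin: centre of its underside.
- spray: Bystander: upright white bottle, 52 mm in diameter and 150 mm high, off to the left of the robot. Origin: centre of its underside.
There are look-alikes about, which are no part of the job. There is more than one size of the jar; the one meant has the size given above.

How it is judged:
On the way, in this order (a step that is already met when the one before it is completed fails the run):
1. the jar stands in its base, released (horizontal distance between jar and base_jar below 0.015 m and z of jar in the frame of base_jar below 0.006 m and angle between jar's own z axis and vertical below 0.06 rad and linear speed of jar below 0.03 m/s and contact force between the fingers and jar below 0.1 N), for 0.2 s.
2. the tin stands in its base, released (horizontal distance between tin and base_tin below 0.015 m and z of tin in the frame of base_tin below 0.006 m and angle between tin's own z axis and vertical below 0.06 rad and linear speed of tin below 0.03 m/s and contact force between the fingers and tin below 0.1 N), for 0.2 s.
3. the square box stands in its base, released (horizontal distance between square_box and base_square below 0.015 m and z of square_box in the frame of base_square below 0.006 m and angle between square_box's own z axis and vertical below 0.06 rad and linear speed of square_box below 0.03 m/s and contact force between the fingers and square_box below 0.1 N), for 0.2 s.
4. the long carton stands in its base, released (horizontal distance between carton and base_carton below 0.015 m and z of carton in the frame of base_carton below 0.006 m and angle between carton's own z axis and vertical below 0.06 rad and linear speed of carton below 0.03 m/s and angle between the x axis of carton and the x axis of base_carton, either way round below 0.3 rad and contact force between the fingers and carton below 0.1 N), for 0.2 s.
At the end, for the whole second after the job is handed in: The jar, tin, square box and long carton all stand in their own bases: bottom within about 3 mm of the base's floor, centre within 15 mm of the base's centre, upright within 0.06 rad, the carton's length along its base's within 0.3 rad, all at rest (under 0.03 m/s) (horizontal distance between jar and base_jar below 0.015 m and z of jar in the frame of base_jar below 0.006 m and angle between each of jar, tin, square_box, carton's own z axis and vertical below 0.06 rad and linear speed of each of jar, tin, square_box, carton below 0.03 m/s and horizontal distance between tin and base_tin below 0.015 m and z of tin in the frame of base_tin below 0.006 m and horizontal distance between square_box and base_square below 0.015 m and z of square_box in the frame of base_square below 0.006 m and horizontal distance between carton and base_carton below 0.015 m and z of carton in the frame of base_carton below 0.006 m and angle between the x axis of carton and the x axis of base_carton, either way round below 0.3 rad); the robot touches nothing.
It fails at once if one of the goods is tipped over (leans more than 0.6 rad) (angle between any of jar, tin, square_box, carton's own z axis and vertical above 0.6 rad).
It fails at once if one of the goods is dropped into its base (faster than 0.55 m/s within 25 mm of the base's floor) ((horizontal distance between jar and base_jar below 0.04 m and z of jar in the frame of base_jar below 0.028 m and linear speed of jar above 0.55 m/s) or (horizontal distance between tin and base_tin below 0.04 m and z of tin in the frame of base_tin below 0.028 m and linear speed of tin above 0.55 m/s) or (horizontal distance between square_box and base_square below 0.04 m and z of square_box in the frame of base_square below 0.028 m and linear speed of square_box above 0.55 m/s) or (horizontal distance between carton and base_carton below 0.04 m and z of carton in the frame of base_carton below 0.028 m and linear speed of carton above 0.55 m/s)).
It fails at once if the tape roll is moved more than 30 mm (distance of tape_roll from where it was at the start of the episode above 0.03 m).
It fails at once if the spray bottle is moved more than 30 mm (distance of spray from where it was at the start of the episode above 0.03 m).
It also fails if it takes over 96 s, if anything falls off the work surface, if the arm or the gripper's body presses on something with over 40 N, if the wrist force passes 120 N, or if a joint passes its speed limit or range.

### The arm

A 6-joint arm with a two-finger parallel gripper is mounted at the origin on the work surface. World frame = base frame: x ahead of the robot, y to its left, z up, the work surface at z = 0. Lengths are in m, angles in rad, forces in N, time in s.
With the tool pointing down it reaches from about 0.25 to 0.725 m from the base axis. Payload 4 kg.
Tool frame: the origin (TCP) lies at the very end of the fingers, on their centre line; the grasp point (between the pads) lies 19 mm behind it; y points along the fingers, x is the direction in which the jaws open and shut, and the axes are right-handed (so a half turn about y gives the same grasp; the last joint's range is limited). The gripper opens to 85 mm and grips with 20 to 120 N. Pads are 22 mm wide; open, the fingers measure 114 mm over their backs; the gripper's body (76 mm by 85 mm) begins 54 mm behind the grasp point. The pads swing forward as they close: fully open they stand 13 mm farther back than shut.
Start: joints at [1.227, 0.241, 0.005, 1.335, 0, 1.571], TCP at [0.169, 0.471, 0.231] pointing down, gripper open.
Joint ranges: [-2.72, 2.72], [-1.05, 1.87], [-1.09, 1.28], [-1.99, 2.15], [-1.42, 1.44], [-3.14, 3.14]. Speed limits (rad/s): [2.79, 2.79, 3.14, 3.14, 3.14, 3.14].

### API

Orientations are given as a unit quaternion [w, x, y, z].
In Python, from rig import manip gives the robot as it stands. The module is installed in compiled form; this text tells all that it offers.
- The arm moves only by the tool apply_moves, never from a script. Its arguments are lists of equal length, an entry for each row: "xyz": the shift along the tool's x, y, z in m, a list of three; "rotation": the turn, a rotation vector about the tool's x, y, z in degrees, a list of three; "claw": the finger opening in m, from 0 to 0.0854. A call has 1 to 5 rows; each row shifts and turns the pose as measured when the row begins, along the tool's axes as they then stand; what a row does not reach is not made up. A row lasts 1/8 s, in which the tool goes at most 62.5 mm and 10.7 degrees, less where a joint would pass 70% of its speed; a pose out of reach is approached as far as the arm can. A call is refused whole if a number of a shift passes 0.0625 or a number of a turn 10.7, either way. A call with a gripper value outside its range is refused whole. The fingers move at their own pace and stop on an object; "force" is the grip in N (left out, the last holds). Time passes only in rows, so rows that do not move let the fingers close. It gives the time, the measured TCP pose, the force and the opening at its end, in the units of the state.
- manip.get_obs(): the state, without advancing time (a new reading comes with each control period).
- manip.get_image(name): name is "scene" or "side" or "wrist"; returns the picture (384x512x3 uint8, red, green, blue); there is no depth.
- manip.camera_info(name): a dict with "intrinsics" (3x3 intrinsics, pixels), "camera_from_world" (4x4, takes a point from world to camera coordinates). Camera axes: x right, y down, z forward; pixel columns grow to the right and rows downward; lengths in m; the calibration is good to about 2 mm. A picture is of the moment at which its call begins: read the wrist's pose just before it. camera_info takes no time and is no camera call; for the wrist camera it gives the pose at the moment of the call.
- manip.finish_job(): hands the job in, once; it reports no verdict.
Trained networks look in the newest picture that a camera, given by its name, has taken for a name from the list of things; names that differ only in an ending like _2 or _b are one class to them, and where a whole thing is asked for, a point or a joint stands for the part that bears it (a point fixed in the world has none). Each returns a list of dicts, best first, with "confidence" (0 to 1); they miss things now and then, are a little off and sometimes report something else, mostly with a low value. They report only what shows in the picture. A call takes as long as a camera call. They do not tell look-alikes from the thing itself.
- manip.silhouettes(name, camera): "region" (384x512 bool, what is visible of it) and "box" ([left, top, right, bottom] in pixels, round what is visible of it).
- manip.place_of(name, camera): "at" ([column, row] in pixels: a listed point, or the origin of a listed thing).
The state is a dict: "time_s": time; "joint_pos": joint angles; "joint_velocities": joint speeds; "joint_efforts": joint torques, N m; "tool_pos": TCP position; "ee_rot": TCP orientation; "ft_force": force on the tool from outside, world axes, zero at the start; "torque": the same for the moment, N m; "finger_gap": opening from 0.0 (shut) to 1.0 (fully open).
Only numpy, scipy, OpenCV 4.12 (cv2) and the standard library are available. Lean on these libraries where they do the work, as an engineer would, in place of code of your own. Each camera call takes 0.05 s, during which the arm holds its last target.

## Working session

There is one attempt and no reset: what is moved stays moved. The work goes in short steps, Python scripts to look and compute and a tool call to move; the robot and the scene stay as the last step left them, time stands still between calls to the robot, and variables do not carry over. Pictures are saved under pics/ and viewed, and the job is handed in when it is done.

Besides the shell and the picture viewer there is one more tool, called after "Emit:" as name(argument=value, ...), one argument or row to a line, values as JSON. apply_moves: Moves the arm, as the interface text tells. Its arguments: {"type":"object","properties":{"xyz":{"type":"array"},"rotation":{"type":"array"},"claw":{"type":"array"},"force":{"type":"number"}},"required":["xyz","rotation","claw"]}

```bash
mkdir -p pics; ls
python3 - <<'E'
from rig import manip
import cv2
for n in ["scene","side","wrist"]:
    cv2.imwrite(f"pics/{n}0.png",manip.get_image(n)[:,:,::-1])
    i=manip.camera_info(n);print(n,i["intrinsics"],i["camera_from_world"])
print(manip.get_obs())
E
```

```text
pics
scene [[408.22596833   0.         258.22287486]
 [  0.         408.22596833 199.19535459]
 [  0.           0.           1.        ]] [[-0.53631241  0.84400013 -0.00572605  0.19162408]
 [ 0.52855883  0.33056336 -0.78189093 -0.1938583 ]
 [-0.65802322 -0.42236436 -0.62338895  1.44757663]
 [ 0.          0.          0.          1.        ]]
side [[423.28278671   0.         243.81651933]
 [  0.         423.28278671 188.97550631]
 [  0.           0.           1.        ]] [[ 0.82422396 -0.56613597  0.01203896 -0.36093661]
 [-0.34378858 -0.51718114 -0.78379403  0.28367064]
 [ 0.44996031  0.64188296 -0.62090417  0.83016325]
 [ 0.          0.          0.          1.        ]]
wrist [[291.24167823   0.         261.56748836]
 [  0.         291.24167823 198.49631989]
 [  0.           0.           1.        ]] [[ 0.33712617  0.94145888 -0.00106195 -0.49830275]
 [ 0.90685017 -0.32442973  0.26901323 -0.03500357]
 [ 0.25292037 -0.09165443 -0.9631359   0.37814893]
 [ 0.          0.          0.          1.        ]]
{'time_s': 0.15, 'joint_pos': array([1.22703185e+00, 2.41212647e-01, 4.05627319e-03, 1.33520127e+00,
       1.54660659e-06, 1.57082277e+00]), 'joint_velocities': array([ 0.00126771, -0.00110612,  0.00320563, -0.00081994,  0.00134001,
        0.00070925]), 'joint_efforts': array([-1.00018129e-03, -3.72636580e+01,  2.52638161e+01,  1.24051093e-02,
       -2.86059901e-05,  1.51282315e-06]), 'tool_pos': array([0.16835853, 0.47030542, 0.23063971]), 'ee_rot': array([-0.5778387 ,  0.57847345,  0.4066543 , -0.40755759]), 'ft_force': array([ 0.29242142, -0.03206369, -0.22027229]), 'torque': array([-0.01339759,  0.0141878 , -0.03202337]), 'finger_gap': 0.9990909134702217}
```

View pics/scene0.png

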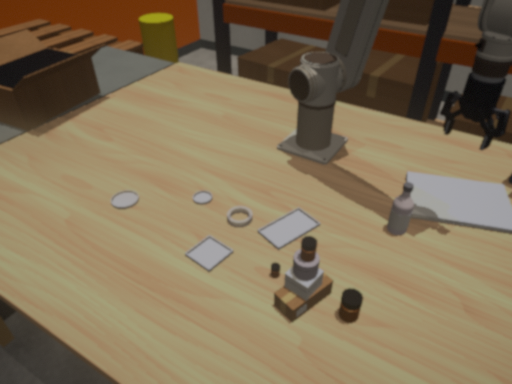

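View pics/side0.png

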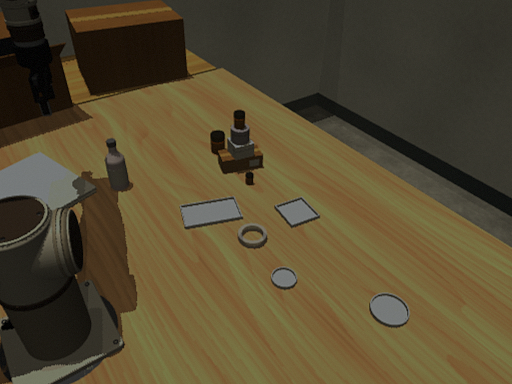

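View pics/wrist0.png

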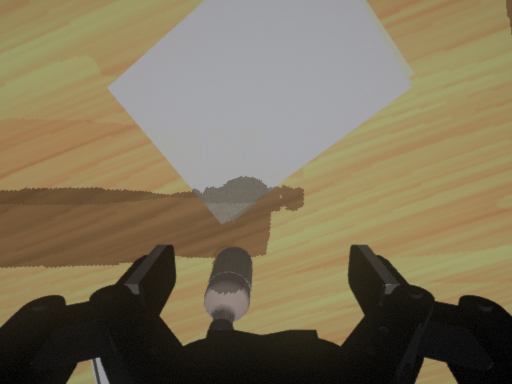

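```bash
cat > h.py <<'E'
from rig import manip
import numpy as np, cv2
from scipy.spatial.transform import Rotation as R
def cam(n):
    i=manip.camera_info(n); return i["intrinsics"],i["camera_from_world"]
def ray(c,p):
    K,T=c; d=T[:3,:3].T@np.linalg.inv(K)@np.array([p[0],p[1],1.]); o=-T[:3,:3].T@T[:3,3]; return o,d
def onplane(c,p,z):
    o,d=ray(c,p); return (o+d*(z-o[2])/d[2])[:3]
def proj(c,P):
    K,T=c; q=K@(T[:3,:3]@np.asarray(P,float)+T[:3,3]); return q[:2]/q[2]
def tri(c1,p1,c2,p2):
    o1,d1=ray(c1,p1);o2,d2=ray(c2,p2)
    A=np.stack([d1,-d2],1); s=np.linalg.lstsq(A,o2-o1,rcond=None)[0]
    a=o1+s[0]*d1;b=o2+s[1]*d2
    return (a+b)/2,np.linalg.norm(a-b)
def pose():
    o=manip.get_obs(); q=o["ee_rot"]; return o["tool_pos"],R.from_quat(q[[1,2,3,0]]),o
E
python3 - <<'E'
from h import *
p,r,o=pose();print(r.as_matrix().round(3))
import pickle
S={}
C={n:cam(n) for n in["scene","side"]}
for n in["scene","side"]:
    manip.get_image(n)
    for t in["jar","tin","square_box","carton","base_jar","base_tin","base_square","base_carton","tape_roll","spray"]:
        a=manip.silhouettes(t,n)
        S[n,t]=a
        for d in a[:4]:
            ys,xs=np.nonzero(d["region"]);ctr=(xs.mean(),ys.mean())
            z=.01 if "base" in t or "tape" in t else 0
            print(n,t,round(d["confidence"],2),d["box"],len(xs),np.round(ctr,1),onplane(C[n],ctr,z).round(3))
pickle.dump(S,open("S.pkl","wb"))
print(manip.get_obs()["time_s"])
E
```

```text
[[ 0.337 -0.001 -0.941]
 [ 0.941 -0.001  0.337]
 [-0.002 -1.     0.   ]]
scene jar 0.63 [307.0, 235.3, 317.9, 263.9] 384 [308.5 248.6] [ 0.467  0.223 -0.   ]
scene jar 0.63 [342.0, 288.9, 364.6, 320.1] 646 [350.3 305.5] [0.575 0.381 0.   ]
scene jar 0.29 [290.0, 250.7, 320.7, 279.5] 509 [304.1 267.6] [0.531 0.243 0.   ]
scene tin 0.74 [291.9, 250.9, 321.9, 280.2] 537 [305.  267.5] [0.529 0.244 0.   ]
scene square_box 0.8 [284.3, 268.9, 321.8, 303.4] 670 [303.1 284.1] [0.578 0.264 0.   ]
scene carton 0.56 [274.2, 274.3, 333.8, 325.0] 1205 [300.  300.3] [0.622 0.28  0.   ]
scene base_jar 0.7 [197.0, 191.0, 214.0, 205.4] 235 [202.2 197.6] [ 0.455 -0.132  0.01 ]
scene base_tin 0.57 [110.9, 190.0, 139.0, 209.5] 423 [124.6 199.7] [ 0.583 -0.318  0.01 ]
scene base_square 0.68 [186.7, 236.7, 234.8, 270.7] 967 [209.  253.2] [0.623 0.023 0.01 ]
scene base_square 0.6 [229.5, 207.3, 253.8, 228.2] 419 [239.9 216.4] [0.466 0.009 0.01 ]
scene base_carton 0.79 [257.8, 207.5, 319.5, 248.9] 1450 [288.6 228.3] [0.437 0.147 0.01 ]
scene tape_roll 0.58 [229.6, 207.3, 254.7, 224.7] 409 [239.8 216.6] [0.46
[... 520 characters left out ...]
]
side base_jar 0.31 [237.9, 222.9, 267.8, 249.7] 456 [251.8 234.9] [0.466 0.006 0.01 ]
side base_tin 0.92 [369.1, 291.4, 409.9, 329.6] 1083 [388.6 309.2] [ 0.575 -0.328  0.01 ]
side base_tin 0.45 [274.3, 194.2, 319.6, 226.5] 836 [296.3 210.8] [0.614 0.014 0.01 ]
side base_square 0.74 [277.3, 192.3, 319.2, 226.9] 848 [296.6 211.2] [0.614 0.013 0.01 ]
side base_carton 0.96 [181.9, 193.8, 240.9, 225.9] 1408 [209.4 211.7] [0.423 0.138 0.01 ]
side tape_roll 0.87 [240.0, 224.6, 266.6, 246.9] 446 [252.3 234.6] [0.467 0.006 0.01 ]
side spray 0.73 [104.1, 138.2, 129.7, 189.7] 810 [115.6 166.2] [0.3   0.482 0.   ]
side spray 0.67 [215.8, 142.4, 261.3, 171.2] 742 [239.3 160.5] [0.628 0.301 0.   ]
1.25
```

Run:
```python
from h import *
import pickle
S=pickle.load(open("S.pkl","rb"));C={n:cam(n) for n in["scene","side"]}
def ctr(d):
    b=d["box"]; ys,xs=np.nonzero(d["region"]); return np.array([xs.mean(),ys.mean()])
for t in["base_jar","base_tin","base_square","base_carton","tape_roll","spray","square_box","carton"]:
    P,e=tri(C["scene"],ctr(S["scene",t][0]),C["side"],ctr(S["side",t][0]));print(t,P.round(4),round(e,4))
P,e=tri(C["scene"],ctr(S["scene","jar"][0]),C["side"],ctr(S["side","jar"][1]));print("jar",P.round(4),e)
P,e=tri(C["scene"],ctr(S["scene","jar"][1]),C["side"],ctr(S["side","jar"][0]));print("bigjar",P.round(4),e)
P,e=tri(C["scene"],(275.5,270),C["side"],(249.5,179));print("smalljar",P.round(4),e)
im=manip.get_image("scene");cv2.imwrite("pics/sc_crop.png",cv2.resize(im[225:335,255:375,::-1],None,fx=5,fy=5,interpolation=cv2.INTER_CUBIC))
im=manip.get_image("side");cv2.imwrite("pics/sd_crop.png",cv2.resize(im[100:195,195:280,::-1],None,fx=6,fy=6,interpolation=cv2.INTER_CUBIC))
K,T=cam("wrist");p,r,o=pose();print("wristcam in tool",r.inv().apply(-T[:3,:3].T@T[:3,3]-p),r.inv().apply(T[2,:3]))
```

```text
base_jar [ 0.449  -0.1381  0.0034] 0.0
base_tin [ 0.5789 -0.3254  0.004 ] 0.0006
base_square [0.6187 0.0183 0.0036] 0.0013
base_carton [0.4283 0.1439 0.0024] 0.0025
tape_roll [0.4673 0.008  0.0091] 0.0023
spray [0.2767 0.3901 0.063 ] 0.0007
square_box [0.6186 0.2824 0.0537] 0.0009
carton [0.6235 0.286  0.0083] 0.0112
jar [0.613  0.2838 0.1584] 0.0006056841659874318
bigjar [0.601  0.388  0.0343] 0.0021112799230304682
smalljar [0.5873 0.1926 0.0144] 0.00412319238857407
wristcam in tool [-0.00106077 -0.14249819  0.06799018] [ 5.61639224e-04  9.63139827e-01 -2.69000666e-01]
```

View pics/sc_crop.png

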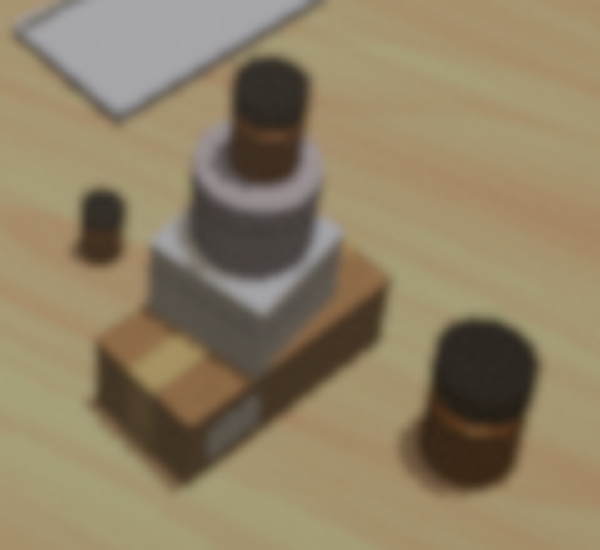

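View pics/sd_crop.png

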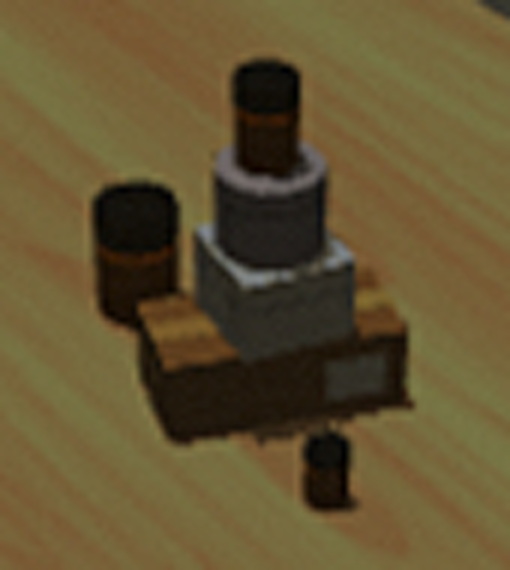

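Run:
```python
from h import *
C={n:cam(n) for n in["scene","side"]}
def q(pts,n,z,off,f):
    P=[onplane(C[n],(x/f+off[0],y/f+off[1]),z) for x,y in pts]
    for a,b in zip(P,P[1:]): d=b-a;print(n,z,np.linalg.norm(d).round(4),np.degrees(np.arctan2(d[1],d[0])).round(1))
    print(" mid of ends",((P[0]+P[-1])/2).round(4))
q([(95,345),(190,420),(388,280)],"scene",.046,(255,225),5)
q([(150,240),(262,305),(342,232)],"scene",.09,(255,225),5)
q([(140,300),(165,368),(408,325)],"side",.046,(195,100),6)
q([(195,225),(245,272),(352,255)],"side",.09,(195,100),6)
import pickle
S=pickle.load(open("S.pkl","rb"))
for n in C:
  for t in["base_square","base_carton"]:
    m=S[n,t][0]["region"].astype(np.uint8)
    c=max(cv2.findContours(m,cv2.RETR_EXTERNAL,cv2.CHAIN_APPROX_NONE)[0],key=len)[:,0]
    W=np.array([onplane(C[n],x,.005)[:2] for x in c],np.float32)
    print(n,t,cv2.minAreaRect(W))
```

```text
scene 0.046 0.0545 77.0
scene 0.046 0.1185 161.1
 mid of ends [0.6204 0.2851 0.046 ]
scene 0.09 0.0564 83.9
scene 0.09 0.0543 168.5
 mid of ends [0.6171 0.2814 0.09  ]
side 0.046 0.0611 -110.5
side 0.046 0.1246 -16.1
 mid of ends [0.618  0.2803 0.046 ]
side 0.09 0.0489 -93.7
side 0.09 0.0536 -17.0
 mid of ends [0.6158 0.278  0.09  ]
scene base_square ((0.617421567440033, 0.018498502671718597), (0.09340701997280121, 0.09212221950292587), 82.29356384277344)
scene base_carton ((0.4265075922012329, 0.1443834751844406), (0.09814868122339249, 0.1642017960548401), 71.05487823486328)
side base_square ((0.6185832023620605, 0.018964208662509918), (0.09670258313417435, 0.09551452100276947), 80.8953628540039)
side base_carton ((0.42870786786079407, 0.14361974596977234), (0.098784439265728, 0.1513826549053192), 70.46320343017578)
```

Emit:
apply_moves(
  xyz=[
    [0,-0.008,-0.05],
    [-0.005,-0.008,-0.05],
    [-0.005,-0.008,-0.05],
    [-0.005,-0.008,-0.05],
    [-0.005,-0.008,-0.05],
  ],
  rotation=[
    [0,0,0],
    [0,0,0],
    [0,0,0],
    [0,0,0],
    [0,0,0],
  ],
  claw=[0.085,0.085,0.085,0.085,0.085],
  force=30,
)

```text
time_s: 1.98
tool_pos: [0.4006, 0.3677, 0.2718]
ee_rot: [0.576, -0.576, -0.41, 0.41]
ft_force: [0.1, -0.1, 0.4]
finger_gap: 0.993
```

Emit:
apply_moves(
  xyz=[
    [-0.002,0,-0.05],
    [-0.002,0,-0.05],
    [-0.002,0,-0.05],
    [-0.002,0,-0.05],
    [0,0,-0.029],
  ],
  rotation=[
    [0,0,0],
    [0,0,0],
    [0,0,0],
    [0,0,0],
    [0,0,0],
  ],
  claw=[0.085,0.085,0.085,0.085,0.085],
)

```text
time_s: 2.6
tool_pos: [0.6229, 0.2805, 0.2724]
ee_rot: [0.577, -0.576, -0.41, 0.408]
ft_force: [-0.8, 0.7, 0.5]
finger_gap: 0.997
```

Run:
```python
from h import *
p,r,o=pose();print(p,r.as_matrix().round(3))
C=cam("wrist");im=manip.get_image("wrist");cv2.imwrite("pics/w1.png",im[:,:,::-1])
for t in["jar","tin","square_box","carton"]:
    for d in manip.silhouettes(t,"wrist")[:2]:print(t,d["confidence"],d["box"])
for P in [(.615,.283,.18),(.615,.283,.134),(.615,.283,.09)]:print(proj(C,P))
```

```text
[0.62285824 0.28054844 0.27237495] [[ 0.33   0.002 -0.944]
 [ 0.944  0.003  0.33 ]
 [ 0.003 -1.    -0.001]]
jar 0.62 [244.5, 165.4, 278.0, 209.8]
jar 0.51 [185.4, 156.6, 204.1, 176.5]
tin 0.94 [235.2, 147.9, 288.6, 206.2]
square_box 0.78 [225.2, 142.0, 290.9, 206.2]
carton 0.64 [235.4, 117.9, 284.7, 215.5]
[262.00892199 191.65579469]
[261.77191027 180.10162596]
[261.60494193 171.96202717]
```

View pics/w1.png

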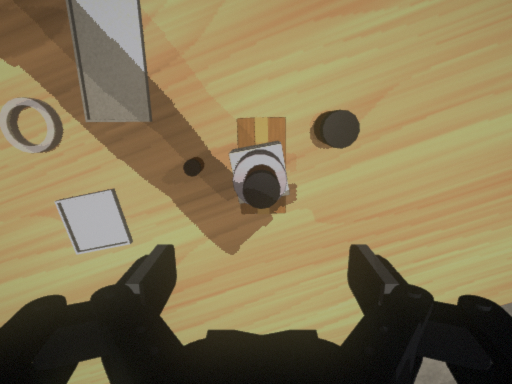

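Emit:
apply_moves(
  xyz=[
    [0,0,0.0105],
    [0,0.04,0],
    [0,0.04,0],
    [0,0.03,0],
    [0,0.014,0],
  ],
  rotation=[
    [0,0,0],
    [0,0,0],
    [0,0,0],
    [0,0,0],
    [0,0,0],
  ],
  claw=[0.085,0.085,0.085,0.085,0.085],
)

```text
time_s: 3.48
tool_pos: [0.604, 0.2928, 0.1525]
ee_rot: [0.575, -0.574, -0.417, 0.409]
ft_force: [-0.5, 1.1, -0.2]
finger_gap: 0.993
```

Run:
```python
from h import *
p,r,o=pose();print(p,o["ft_force"])
for n in["wrist","side","scene"]:
    im=manip.get_image(n)[:,:,::-1]
    if n=="side": im=cv2.resize(im[70:200,180:310],None,fx=4,fy=4)
    cv2.imwrite(f"pics/{n}2.png",im)
```

```text
[0.60395133 0.29281461 0.15249222] [-0.54320547  1.13728585 -0.16143394]
```

View pics/wrist2.png

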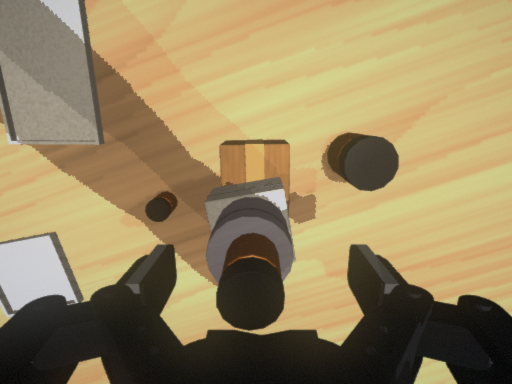

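View pics/side2.png

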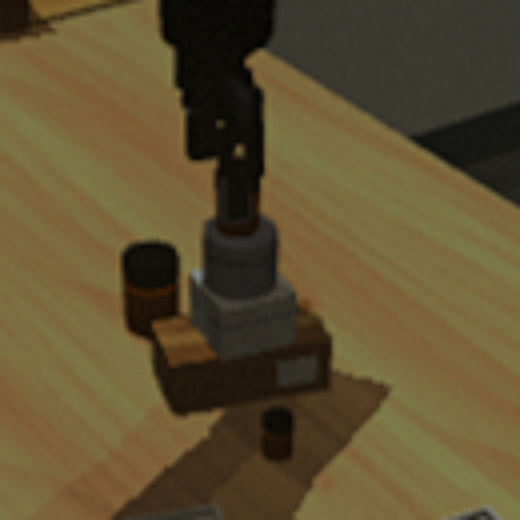

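```bash
cat >> h.py <<'E'
def need(P,yaw):  # yaw deg of tool x
    p,r,o=pose(); a=np.radians(yaw)
    X=np.array([np.cos(a),np.sin(a),0]);Y=np.array([0,0,-1.]);Z=np.cross(X,Y)
    rt=R.from_matrix(np.stack([X,Y,Z],1))
    print("pos",p.round(4),"shift",r.inv().apply(np.asarray(P)-p).round(4),"rot",np.degrees((r.inv()*rt).as_rotvec()).round(2),"t",o["time_s"],"gap",round(o["finger_gap"],3),"F",o["ft_force"].round(1),"axes y",r.as_matrix()[:,1].round(3))
E
python3 - <<'E'
from h import *
need((.613,.2835,.149),70.5); print(proj(cam("wrist"),pose()[0]),proj(cam("wrist"),[.613,.2835,.18]))
E
```

```text
pos [0.6056 0.2928 0.1541] shift [-0.0065  0.0051 -0.0099] rot [0.39 0.85 0.68] t 3.625 gap 0.995 F [0.6 0.1 0.1] axes y [ 0.01   0.009 -1.   ]
[263.40754564 249.39823264] [250.40364332 294.44949019]
```

Emit:
apply_moves(
  xyz=[
    [-0.0065,0,-0.01],
    [0,0.005,0],
    [0,0,0],
  ],
  rotation=[
    [0.4,0.9,0.7],
    [0,0,0],
    [0,0,0],
  ],
  claw=[0.085,0.085,0.085],
)

```text
time_s: 4.0
tool_pos: [0.6158, 0.2836, 0.1532]
ee_rot: [-0.577, 0.579, 0.41, -0.405]
ft_force: [0.4, -0.3, 0.0]
finger_gap: 0.992
```

Run:
```python
from h import *
need((.613,.2835,.149),70.5)
```

```text
pos [0.6158 0.2836 0.1532] shift [-0.0011  0.0042  0.0026] rot [ 0.28 -0.14  0.23] t 4.0 gap 0.992 F [ 0.4 -0.3  0. ] axes y [ 0.006  0.002 -1.   ]
```

Emit:
apply_moves(
  xyz=[
    [-0.001,0.004,0.002],
    [0,0,0],
    [0,0,0],
    [0,0,0],
    [0,0,0],
  ],
  rotation=[
    [0,0,0],
    [0,0,0],
    [0,0,0],
    [0,0,0],
    [0,0,0],
  ],
  claw=[0.085,0.06,0.045,0.03,0.02],
  force=25,
)

```text
time_s: 4.62
tool_pos: [0.6136, 0.2835, 0.1494]
ee_rot: [-0.577, 0.578, 0.41, -0.405]
ft_force: [-0.6, 0.0, -0.3]
finger_gap: 0.369
```

Emit:
apply_moves(
  xyz=[
    [0,0,0],
    [0,0,0],
  ],
  rotation=[
    [0,0,0],
    [0,0,0],
  ],
  claw=[0.015,0.015],
)

```text
time_s: 4.88
tool_pos: [0.6136, 0.2835, 0.1494]
ee_rot: [-0.577, 0.579, 0.41, -0.405]
ft_force: [0.3, -0.0, -0.8]
finger_gap: 0.367
```

Run:
```python
from h import *
need((.613,.2835,.149),70.5)
im=manip.get_image("wrist")[:,:,::-1];cv2.imwrite("pics/w3.png",im)
im=manip.get_image("side")[:,:,::-1];im=cv2.resize(im[70:200,180:310],None,fx=4,fy=4);cv2.imwrite("pics/s3.png",im)
```

```text
pos [0.6136 0.2835 0.1494] shift [-0.0002  0.0004  0.0006] rot [ 0.31 -0.14  0.27] t 4.875 gap 0.367 F [ 0.3 -0.  -0.8] axes y [ 0.007  0.003 -1.   ]
```

View pics/w3.png

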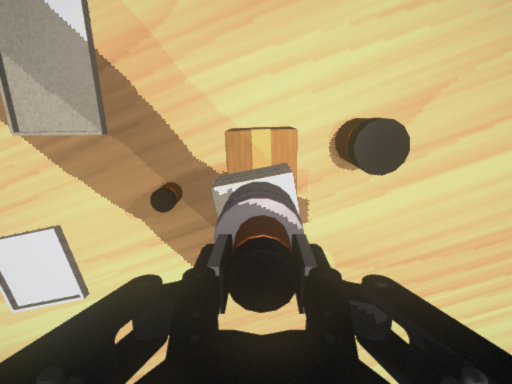

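View pics/s3.png

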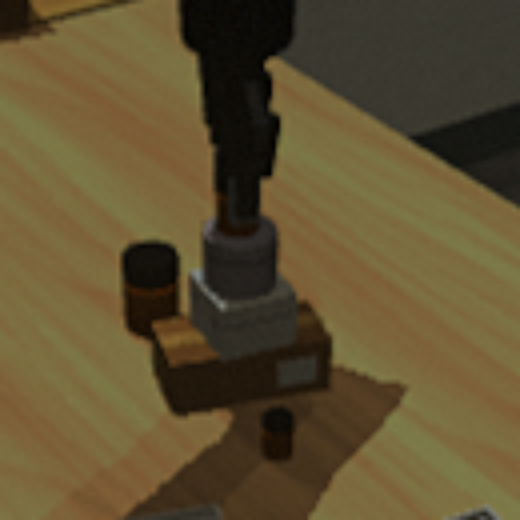

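Emit:
apply_moves(
  xyz=[
    [0,-0.015,0],
    [0,-0.03,0],
    [0,-0.03,0],
    [-0.03,-0.005,0],
    [-0.05,0,0],
  ],
  rotation=[
    [0,0,0],
    [0,0,0],
    [0,0,0],
    [0,0,0],
    [0,0,0],
  ],
  claw=[0.015,0.015,0.015,0.015,0.015],
)

```text
time_s: 5.6
tool_pos: [0.5864, 0.2095, 0.2333]
ee_rot: [-0.576, 0.578, 0.412, -0.406]
ft_force: [0.8, -1.3, -1.0]
finger_gap: 0.368
```

Emit:
apply_moves(
  xyz=[
    [-0.05,0,0],
    [-0.05,0,0.002],
    [-0.05,0,0.002],
    [-0.05,0,0.002],
    [-0.05,0,0.002],
  ],
  rotation=[
    [0,0,0],
    [0,0,0],
    [0,0,0],
    [0,0,0],
    [0,0,0],
  ],
  claw=[0.015,0.015,0.015,0.015,0.015],
)

```text
time_s: 6.22
tool_pos: [0.4941, -0.0302, 0.2376]
ee_rot: [-0.574, 0.579, 0.415, -0.404]
ft_force: [1.0, -0.2, -1.6]
finger_gap: 0.362
```

Run:
```python
from h import *
need((.449,-.138,.2),70.5)
C=cam("wrist");im=manip.get_image("wrist")[:,:,::-1];cv2.imwrite("pics/w4.png",im)
print(proj(C,(.449,-.138,.004)))
for d in manip.silhouettes("base_jar","wrist")[:2]:
    ys,xs=np.nonzero(d["region"]);c=(xs.mean(),ys.mean());print(d["confidence"],d["box"],c,onplane(C,c,.004))
```

```text
pos [ 0.4941 -0.0302  0.2376] shift [-0.1169  0.0366  0.0076] rot [0.79 0.27 0.46] t 6.225 gap 0.362 F [ 1.  -0.2 -1.6] axes y [ 0.016  0.003 -1.   ]
[170.60232657 163.43051819]
0.71 [145.8, 141.1, 192.1, 188.6] (np.float64(170.5893175074184), np.float64(164.06231454005933)) [ 0.4497477  -0.13835527  0.004     ]
```

View pics/w4.png

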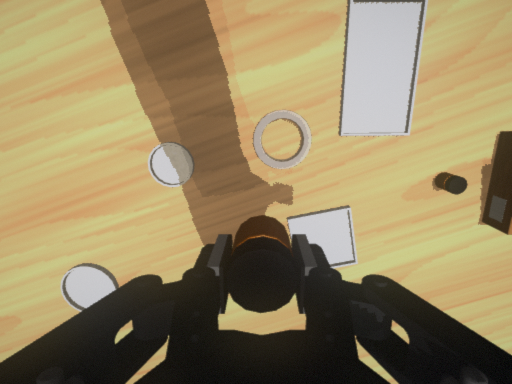

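Emit:
apply_moves(
  xyz=[
    [-0.05,0,0.003],
    [-0.05,0,0.003],
    [-0.017,0,0.002],
    [0,0,0],
    [0,0,0],
  ],
  rotation=[
    [0.8,0.3,0.5],
    [0,0,0],
    [0,0,0],
    [0,0,0],
    [0,0,0],
  ],
  claw=[0.015,0.015,0.015,0.015,0.015],
)

```text
time_s: 6.95
tool_pos: [0.4474, -0.1415, 0.2421]
ee_rot: [-0.577, 0.58, 0.408, -0.405]
ft_force: [-0.0, 0.2, -1.4]
finger_gap: 0.362
```

Run:
```python
from h import *
need((.4495,-.138,.0184),70.5)
```

```text
pos [ 0.4474 -0.1415  0.2421] shift [0.004  0.2237 0.0006] rot [ 0.35 -0.34  0.  ] t 6.95 gap 0.362 F [-0.   0.2 -1.4] axes y [ 0.006 -0.002 -1.   ]
```

Emit:
apply_moves(
  xyz=[
    [0.004,0.03,0],
    [0,0.05,0],
    [0,0.05,0],
    [0,0.04,0],
    [0,0,0],
  ],
  rotation=[
    [0.4,-0.4,0],
    [0,0,0],
    [0,0,0],
    [0,0,0],
    [0,0,0],
  ],
  claw=[0.015,0.015,0.015,0.015,0.015],
)

```text
time_s: 7.58
tool_pos: [0.4551, -0.1322, 0.0703]
ee_rot: [-0.574, 0.576, 0.413, -0.409]
ft_force: [-1.0, -0.1, -0.8]
finger_gap: 0.363
```

Run:
```python
from h import *
need((.4495,-.138,.0184),70.5)
C=cam("wrist");im=manip.get_image("wrist")[:,:,::-1];cv2.imwrite("pics/w5.png",im)
print(proj(C,pose()[0]+[0,0,.031]), proj(C,pose()[0]-[0,0,.015]))
```

```text
pos [ 0.4551 -0.1322  0.0703] shift [-0.0074  0.0519  0.0038] rot [0.35 0.65 0.14] t 7.575 gap 0.363 F [-1.  -0.1 -0.8] axes y [ 0.006  0.    -1.   ]
[264.21103217 287.39852317] [263.28088846 242.24750733]
```

View pics/w5.png

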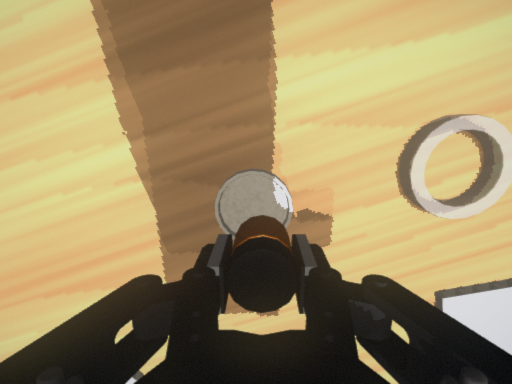

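Emit:
apply_moves(
  xyz=[
    [-0.007,0,0.002],
    [0,0.02,0],
    [0,0.02,0],
    [0,0,0],
  ],
  rotation=[
    [0.3,0.6,0.1],
    [0,0,0],
    [0,0,0],
    [0,0,0],
  ],
  claw=[0.015,0.015,0.015,0.015],
)

```text
time_s: 8.12
tool_pos: [0.4605, -0.1413, 0.0401]
ee_rot: [-0.571, 0.583, 0.413, -0.404]
ft_force: [-0.2, 0.7, -1.4]
finger_gap: 0.363
```

Run:
```python
from h import *
need((.451,-.1387,.0184),70.5)
```

```text
pos [ 0.4605 -0.1413  0.0401] shift [-0.0008  0.0215  0.0103] rot [1.2  0.04 0.07] t 8.125 gap 0.363 F [-0.2  0.7 -1.4] axes y [ 0.02  -0.006 -1.   ]
```

Emit:
apply_moves(
  xyz=[
    [0,0.004,0.0103],
    [0,0.006,0],
    [0,0,0],
  ],
  rotation=[
    [1.2,0,0],
    [0,0,0],
    [0,0,0],
  ],
  claw=[0.015,0.015,0.015],
)

```text
time_s: 8.5
tool_pos: [0.4529, -0.1388, 0.033]
ee_rot: [-0.576, 0.579, 0.41, -0.407]
ft_force: [0.6, 0.1, -1.2]
finger_gap: 0.364
```

Run:
```python
from h import *
need((.451,-.1387,.0184),70.5)
```

```text
pos [ 0.4529 -0.1388  0.033 ] shift [-0.0006  0.0146  0.0019] rot [0.29 0.01 0.07] t 8.5 gap 0.364 F [ 0.6  0.1 -1.2] axes y [ 0.005 -0.    -1.   ]
```

Emit:
apply_moves(
  xyz=[
    [0,0.007,0.002],
    [0,0.006,0],
    [0,0,0],
  ],
  rotation=[
    [0.3,0,0],
    [0,0,0],
    [0,0,0],
  ],
  claw=[0.015,0.015,0.015],
)

```text
time_s: 8.88
tool_pos: [0.4511, -0.1381, 0.0193]
ee_rot: [0.578, -0.577, -0.408, 0.408]
ft_force: [-0.7, -0.1, -1.5]
finger_gap: 0.367
```

Run:
```python
from h import *
need((.451,-.1387,.0184),70.5)
```

```text
pos [ 0.4511 -0.1381  0.0193] shift [-0.0006  0.0009 -0.0001] rot [-0.01  0.01  0.08] t 8.875 gap 0.367 F [-0.7 -0.1 -1.5] axes y [ 0.     0.001 -1.   ]
```

Emit:
apply_moves(
  xyz=[
    [0,0.0015,0],
    [0,0,0],
  ],
  rotation=[
    [0,0,0],
    [0,0,0],
  ],
  claw=[0.015,0.015],
)

```text
time_s: 9.12
tool_pos: [0.4515, -0.1382, 0.0184]
ee_rot: [0.578, -0.577, -0.409, 0.408]
ft_force: [0.0, 0.2, -2.0]
finger_gap: 0.366
```

Emit:
apply_moves(
  xyz=[
    [0,0.0015,0],
    [0,0,0],
  ],
  rotation=[
    [0,0,0],
    [0,0,0],
  ],
  claw=[0.015,0.015],
)

```text
time_s: 9.38
tool_pos: [0.4519, -0.1383, 0.0186]
ee_rot: [-0.577, 0.578, 0.409, -0.407]
ft_force: [-0.6, -0.6, -1.9]
finger_gap: 0.363
```

Emit:
apply_moves(
  xyz=[
    [0,0.003,0],
    [0,0,0],
  ],
  rotation=[
    [0,0,0],
    [0,0,0],
  ],
  claw=[0.015,0.015],
)

```text
time_s: 9.62
tool_pos: [0.4527, -0.1385, 0.0187]
ee_rot: [-0.576, 0.578, 0.41, -0.407]
ft_force: [-0.4, -0.2, -1.1]
finger_gap: 0.366
```

Run:
```python
from h import *
need((.451,-.1387,.0184),70.5)
im=manip.get_image("wrist")[:,:,::-1];cv2.imwrite("pics/w6.png",im)
im=manip.get_image("side")[:,:,::-1];im=cv2.resize(im[190:310,220:350],None,fx=5,fy=5);cv2.imwrite("pics/s6.png",im)
```

```text
pos [ 0.4527 -0.1385  0.0187] shift [-0.0007  0.0003  0.0016] rot [0.27 0.02 0.09] t 9.625 gap 0.366 F [-0.4 -0.2 -1.1] axes y [ 0.005 -0.    -1.   ]
```

View pics/s6.png

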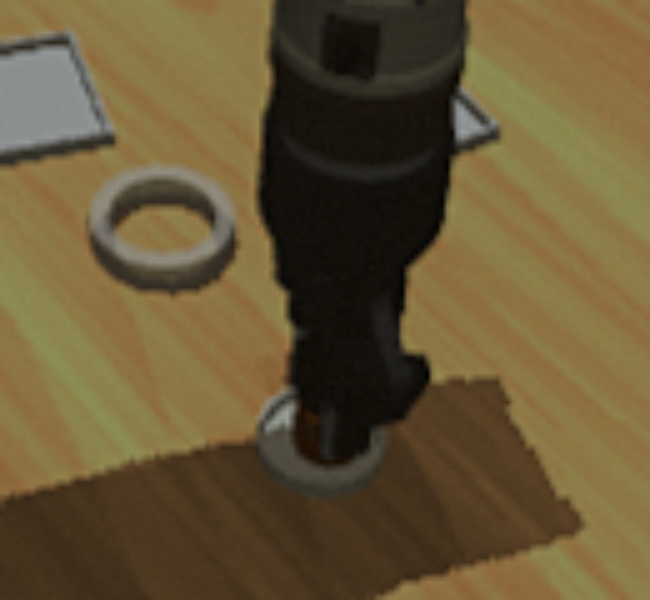

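View pics/w6.png

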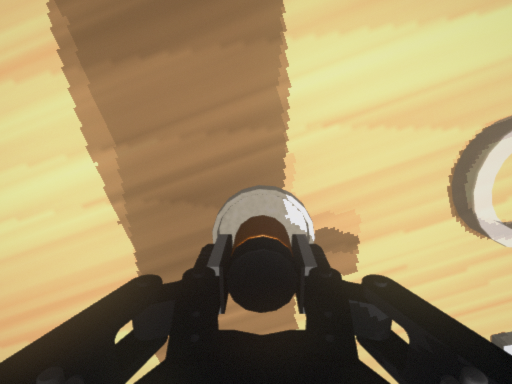

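Emit:
apply_moves(
  xyz=[
    [-0.001,0.005,0.002],
    [0,0.001,0],
  ],
  rotation=[
    [0.3,0,0],
    [0,0,0],
  ],
  claw=[0.015,0.015],
)

```text
time_s: 9.98
tool_pos: [0.4537, -0.1388, 0.0166]
ee_rot: [-0.576, 0.578, 0.411, -0.406]
ft_force: [-1.5, 0.2, -0.5]
finger_gap: 0.365
```

Run:
```python
from h import *
for i in range(4):
    need((.451,-.1387,.0184),70.5); manip.get_image("wrist")
```

```text
pos [ 0.4537 -0.1388  0.0166] shift [-0.0008 -0.0018  0.0026] rot [0.34 0.05 0.22] t 9.975 gap 0.365 F [-1.5  0.2 -0.5] axes y [ 0.007  0.002 -1.   ]
pos [ 0.4539 -0.1389  0.0165] shift [-0.0008 -0.0019  0.0028] rot [0.36 0.05 0.23] t 10.025 gap 0.366 F [-3.4  1.7 13.8] axes y [ 0.007  0.002 -1.   ]
pos [ 0.4539 -0.1388  0.0165] shift [-0.0008 -0.0019  0.0028] rot [0.35 0.06 0.23] t 10.075 gap 0.366 F [-3.2  1.4 11.5] axes y [ 0.007  0.002 -1.   ]
pos [ 0.4539 -0.1389  0.0165] shift [-0.0008 -0.0019  0.0028] rot [0.35 0.05 0.23] t 10.125 gap 0.365 F [-2.2  2.6 12.1] axes y [ 0.007  0.002 -1.   ]
```

Emit:
apply_moves(
  xyz=[
    [0,0,0],
    [0,0,0],
    [0,0,0],
    [0,-0.01,0],
    [0,-0.02,0],
  ],
  rotation=[
    [0,0,0],
    [0,0,0],
    [0,0,0],
    [0,0,0],
    [0,0,0],
  ],
  claw=[0.04,0.05,0.06,0.06,0.06],
)

```text
time_s: 10.8
tool_pos: [0.4519, -0.1384, 0.0447]
ee_rot: [0.578, -0.577, -0.41, 0.407]
ft_force: [0.7, 0.5, 0.2]
finger_gap: 0.704
```

Emit:
apply_moves(
  xyz=[
    [0,-0.04,0],
    [0,-0.05,0],
    [0,-0.05,0],
    [0,-0.05,0],
    [0,0,0],
  ],
  rotation=[
    [0,0,0],
    [0,0,0],
    [0,0,0],
    [0,0,0],
    [0,0,0],
  ],
  claw=[0.06,0.085,0.085,0.085,0.085],
)

```text
time_s: 11.42
tool_pos: [0.4518, -0.1392, 0.2446]
ee_rot: [-0.577, 0.578, 0.41, -0.406]
ft_force: [0.6, -0.5, -0.6]
finger_gap: 0.995
```

Run:
```python
from h import *
need((.614,.2835,.24),70.5)
C=cam("wrist");im=manip.get_image("wrist")[:,:,::-1];cv2.imwrite("pics/w7.png",im)
print(proj(C,[.4495,-.138,.049]),proj(C,[.4495,-.138,.01]))
im=manip.get_image("side")[:,:,::-1];im=cv2.resize(im[230:310,240:350],None,fx=6,fy=6);cv2.imwrite("pics/s7.png",im)
```

```text
pos [ 0.4518 -0.1392  0.2446] shift [ 0.4526  0.0064 -0.0121] rot [0.26 0.05 0.23] t 11.425 gap 0.995 F [ 0.6 -0.5 -0.6] axes y [ 0.006  0.002 -1.   ]
[261.95843467 174.04044433] [261.78583108 168.28990983]
```

View pics/w7.png

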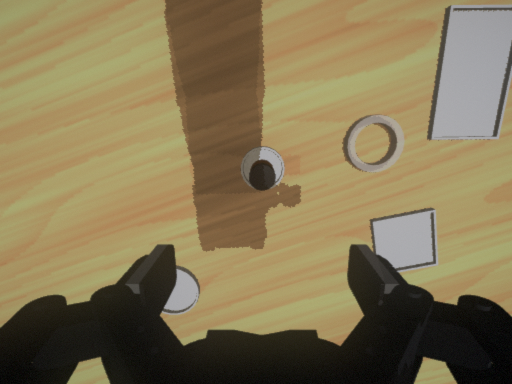

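View pics/s7.png

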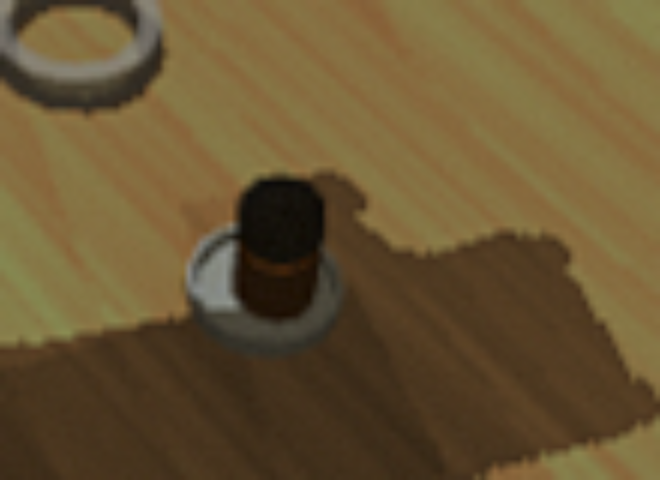

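Emit:
apply_moves(
  xyz=[
    [0.055,0,0],
    [0.055,0,-0.002],
    [0.055,0,-0.002],
    [0.055,0,-0.002],
    [0.055,0,-0.002],
  ],
  rotation=[
    [0.3,0,0.2],
    [0,0,0],
    [0,0,0],
    [0,0,0],
    [0,0,0],
  ],
  claw=[0.085,0.085,0.085,0.085,0.085],
)

```text
time_s: 12.15
tool_pos: [0.5466, 0.1202, 0.2311]
ee_rot: [0.585, -0.574, -0.398, 0.412]
ft_force: [-0.1, -0.5, -0.2]
finger_gap: 0.992
```

Emit:
apply_moves(
  xyz=[
    [0.055,0,0],
    [0.055,0,0],
    [0.055,0,-0.002],
    [0.012,0,0],
    [0,0,0],
  ],
  rotation=[
    [0,0,0],
    [0,0,0],
    [0,0,0],
    [0,0,0],
    [0,0,0],
  ],
  claw=[0.085,0.085,0.085,0.085,0.085],
)

```text
time_s: 12.78
tool_pos: [0.6057, 0.293, 0.2153]
ee_rot: [0.585, -0.572, -0.392, 0.421]
ft_force: [0.6, -0.5, 0.8]
finger_gap: 0.994
```

Run:
```python
from h import *
need((.614,.2835,.18),70.5)
C=cam("wrist");im=manip.get_image("wrist")[:,:,::-1];cv2.imwrite("pics/w8.png",im)
print(proj(C,[.614,.2835,.134]))
for d in manip.silhouettes("tin","wrist")[:2]:print(d["confidence"],d["box"])
```

```text
pos [0.6057 0.293  0.2153] shift [-0.0054  0.035  -0.0124] rot [-2.21 -0.29 -1.31] t 12.775 gap 0.994 F [ 0.6 -0.5  0.8] axes y [-0.044 -0.008 -0.999]
[257.39691935 221.80655107]
0.94 [222.7, 181.5, 287.8, 256.9]
```

View pics/w8.png

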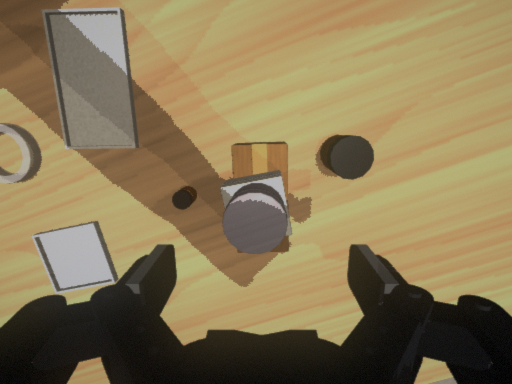

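Emit:
apply_moves(
  xyz=[
    [-0.006,0.01,-0.0124],
    [0,0.02,0],
    [0,0,0],
  ],
  rotation=[
    [-2.2,-0.3,-1.3],
    [0,0,0],
    [0,0,0],
  ],
  claw=[0.085,0.085,0.085],
)

```text
time_s: 13.25
tool_pos: [0.6147, 0.2757, 0.1872]
ee_rot: [-0.578, 0.58, 0.406, -0.405]
ft_force: [0.4, -0.3, 0.0]
finger_gap: 0.997
```

Run:
```python
from h import *
need((.614,.2825,.104),70.5)
```

```text
pos [0.6147 0.2757 0.1872] shift [0.0061 0.0832 0.0032] rot [ 0.13 -0.44  0.03] t 13.25 gap 0.997 F [ 0.4 -0.3  0. ] axes y [ 0.002 -0.    -1.   ]
```

Emit:
apply_moves(
  xyz=[
    [0.006,0,0.003],
    [0,0.02,0],
    [0,0.015,0],
    [0,0,0],
  ],
  rotation=[
    [0,-0.4,0],
    [0,0,0],
    [0,0,0],
    [0,0,0],
  ],
  claw=[0.085,0.085,0.085,0.085],
)

```text
time_s: 13.75
tool_pos: [0.6158, 0.282, 0.1567]
ee_rot: [-0.577, 0.579, 0.41, -0.404]
ft_force: [-0.4, 0.1, -0.0]
finger_gap: 0.993
```

Run:
```python
from h import *
need((.614,.2825,.104),70.5)
C=cam("wrist");im=manip.get_image("wrist")[:,:,::-1];cv2.imwrite("pics/w9.png",im)
print(proj(C,[.614,.2825,.134]))
for d in manip.silhouettes("tin","wrist")[:2]:print(d["confidence"],d["box"])
```

```text
pos [0.6158 0.282  0.1567] shift [-0.0004  0.0526  0.0022] rot [ 0.41 -0.14  0.32] t 13.75 gap 0.993 F [-0.4  0.1 -0. ] axes y [ 0.009  0.003 -1.   ]
[262.79346587 230.01824236]
0.78 [217.5, 176.7, 304.9, 272.1]
```

View pics/w9.png

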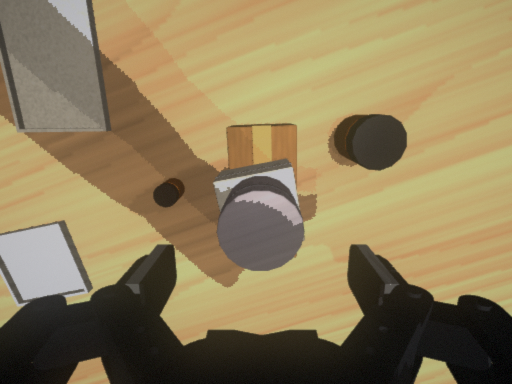

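Emit:
apply_moves(
  xyz=[
    [0,0.02,0.003],
    [0,0.02,0.001],
    [0,0,0],
  ],
  rotation=[
    [0.4,0,0.3],
    [0,0,0],
    [0,0,0],
  ],
  claw=[0.085,0.085,0.085],
)

```text
time_s: 14.22
tool_pos: [0.6132, 0.2844, 0.1166]
ee_rot: [-0.578, 0.578, 0.409, -0.406]
ft_force: [-0.3, -0.2, -0.2]
finger_gap: 0.991
```

Run:
```python
from h import *
need((.613,.2825,.104),70.5)
```

```text
pos [0.6132 0.2844 0.1166] shift [-0.0019  0.0126 -0.0004] rot [ 0.14 -0.13  0.16] t 14.225 gap 0.991 F [-0.3 -0.2 -0.2] axes y [ 0.003  0.002 -1.   ]
```

Emit:
apply_moves(
  xyz=[
    [-0.002,0.0125,0],
    [0,0,0],
    [0,0,0],
    [0,0,0],
    [0,0,0],
  ],
  rotation=[
    [0,0,0],
    [0,0,0],
    [0,0,0],
    [0,0,0],
    [0,0,0],
  ],
  claw=[0.085,0.08,0.065,0.05,0.04],
  force=25,
)

```text
time_s: 14.85
tool_pos: [0.6134, 0.2827, 0.1049]
ee_rot: [-0.578, 0.578, 0.41, -0.405]
ft_force: [0.2, 0.1, -0.9]
finger_gap: 0.624
```

Emit:
apply_moves(
  xyz=[
    [0,0,0],
    [0,0,0],
  ],
  rotation=[
    [0,0,0],
    [0,0,0],
  ],
  claw=[0.035,0.035],
)

```text
time_s: 15.1
tool_pos: [0.6135, 0.2828, 0.105]
ee_rot: [-0.578, 0.578, 0.41, -0.405]
ft_force: [1.1, -1.3, -0.2]
finger_gap: 0.624
```

Run:
```python
from h import *
need((.613,.2825,.104),70.5)
im=manip.get_image("side")[:,:,::-1];im=cv2.resize(im[70:200,180:310],None,fx=4,fy=4);cv2.imwrite("pics/s10.png",im)
```

```text
pos [0.6135 0.2828 0.105 ] shift [-0.0004  0.001   0.0003] rot [ 0.25 -0.13  0.26] t 15.1 gap 0.624 F [ 1.1 -1.3 -0.2] axes y [ 0.006  0.003 -1.   ]
```

View pics/s10.png

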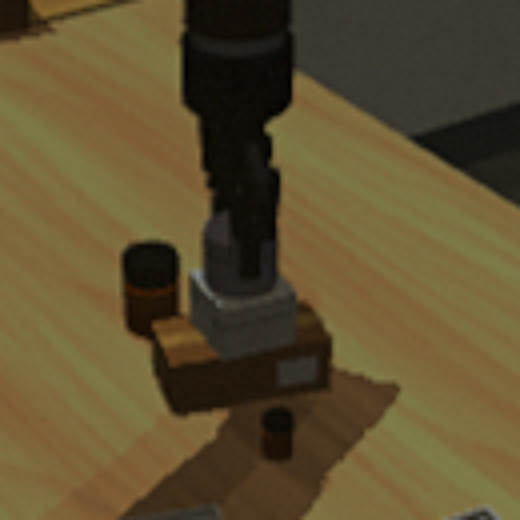

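Emit:
apply_moves(
  xyz=[
    [0,-0.015,0],
    [0,-0.03,0],
    [0,-0.03,0],
    [0,-0.03,0],
    [-0.04,0,-0.01],
  ],
  rotation=[
    [0,0,0],
    [0,0,0],
    [0,0,0],
    [0,0,0],
    [0,0,0],
  ],
  claw=[0.035,0.035,0.035,0.035,0.035],
)

```text
time_s: 15.78
tool_pos: [0.6093, 0.2437, 0.217]
ee_rot: [-0.577, 0.578, 0.412, -0.405]
ft_force: [0.5, -0.6, -1.7]
finger_gap: 0.622
```

Emit:
apply_moves(
  xyz=[
    [-0.05,0,-0.015],
    [-0.05,0,-0.015],
    [-0.05,0,-0.015],
    [-0.05,0,-0.015],
    [-0.05,0,-0.015],
  ],
  rotation=[
    [0,0,0],
    [0,0,0],
    [0,0,0],
    [0,0,0],
    [0,0,0],
  ],
  claw=[0.035,0.035,0.035,0.035,0.035],
)

```text
time_s: 16.4
tool_pos: [0.5987, -0.0222, 0.2237]
ee_rot: [-0.573, 0.578, 0.417, -0.403]
ft_force: [1.2, -0.1, -0.2]
finger_gap: 0.629
```

Run:
```python
from h import *
need((.579,-.3254,.2),70.5)
C=cam("wrist");im=manip.get_image("wrist")[:,:,::-1];cv2.imwrite("pics/w11.png",im)
for t in ["base_tin","base_square","base_carton"]:
  for d in manip.silhouettes(t,"wrist")[:2]:
    ys,xs=np.nonzero(d["region"]);c=(xs.mean(),ys.mean());print(t,d["confidence"],d["box"],onplane(C,c,.004))
```

```text
pos [ 0.5987 -0.0222  0.2237] shift [-0.2932  0.0215 -0.0801] rot [1.01 0.41 0.71] t 16.4 gap 0.629 F [ 1.2 -0.1 -0.2] axes y [ 0.021  0.006 -1.   ]
base_tin 0.85 [5.2, 200.7, 73.1, 262.6] [ 0.57794699 -0.32627682  0.004     ]
base_tin 0.22 [310.6, 0.5, 393.8, 48.5] [0.47758959 0.1264388  0.004     ]
base_square 0.62 [255.8, 136.6, 334.1, 211.5] [0.61630063 0.02033637 0.004     ]
base_carton 0.95 [312.3, 1.6, 392.3, 52.3] [0.47798779 0.12694416 0.004     ]
base_carton 0.32 [216.2, 13.8, 277.6, 83.3] [0.46139209 0.00750098 0.004     ]
```

View pics/w11.png

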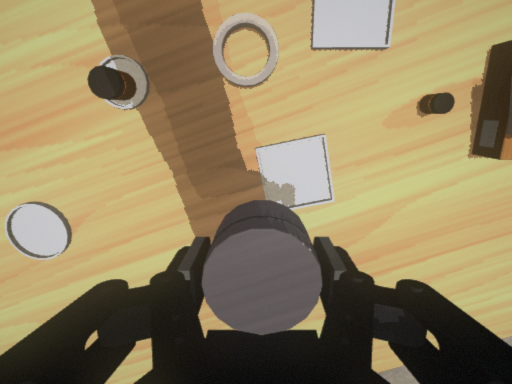

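Emit:
apply_moves(
  xyz=[
    [-0.05,0,-0.013],
    [-0.05,0,-0.013],
    [-0.05,0,-0.013],
    [-0.05,0,-0.013],
    [-0.05,0,-0.013],
  ],
  rotation=[
    [1,0.4,0.7],
    [0,0,0],
    [0,0,0],
    [0,0,0],
    [0,0,0],
  ],
  claw=[0.035,0.035,0.035,0.035,0.035],
)

```text
time_s: 17.23
tool_pos: [0.5824, -0.2739, 0.226]
ee_rot: [-0.574, 0.574, 0.415, -0.411]
ft_force: [0.4, -0.4, -1.1]
finger_gap: 0.625
```

Run:
```python
from h import *
need((.5785,-.326,.2),70.5)
```

```text
pos [ 0.5824 -0.2739  0.226 ] shift [-0.0508  0.0259 -0.0128] rot [0.21 1.   0.22] t 17.225 gap 0.625 F [ 0.4 -0.4 -1.1] axes y [ 0.005  0.002 -1.   ]
```

Emit:
apply_moves(
  xyz=[
    [-0.05,0,-0.013],
    [0,0.02,0],
    [0,0.04,0],
    [0,0.04,0],
    [0,0,0],
  ],
  rotation=[
    [0.2,1,0.2],
    [0,0,0],
    [0,0,0],
    [0,0,0],
    [0,0,0],
  ],
  claw=[0.035,0.035,0.035,0.035,0.035],
)

```text
time_s: 17.85
tool_pos: [0.5839, -0.3251, 0.1262]
ee_rot: [-0.575, 0.578, 0.411, -0.408]
ft_force: [-0.6, 0.0, -1.5]
finger_gap: 0.623
```

Run:
```python
from h import *
need((.5785,-.326,.018),70.5)
C=cam("wrist");im=manip.get_image("wrist")[:,:,::-1];cv2.imwrite("pics/w12.png",im)
print(proj(C,pose()[0]+[0,0,.029]),proj(C,[.5785,-.326,.004]))
```

```text
pos [ 0.5839 -0.3251  0.1262] shift [-0.0027  0.1081  0.0054] rot [0.33 0.21 0.03] t 17.85 gap 0.623 F [-0.6  0.  -1.5] axes y [ 0.006 -0.001 -1.   ]
[263.35320971 285.72783917] [259.69144867 186.69881823]
```

View pics/w12.png

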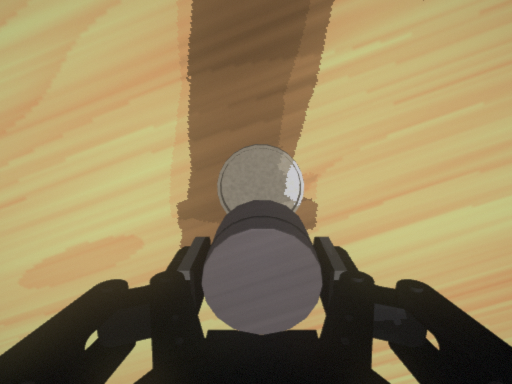

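Emit:
apply_moves(
  xyz=[
    [-0.002,0.01,0.003],
    [0,0.03,0.004],
    [0,0.03,0.004],
    [0,0,0],
  ],
  rotation=[
    [0.3,0.2,0],
    [0,0,0],
    [0,0,0],
    [0,0,0],
  ],
  claw=[0.035,0.035,0.035,0.035],
)

```text
time_s: 18.4
tool_pos: [0.5809, -0.3254, 0.066]
ee_rot: [-0.571, 0.583, 0.412, -0.406]
ft_force: [-0.9, -0.0, -0.5]
finger_gap: 0.623
```

Run:
```python
from h import *
need((.5805,-.3267,.018),70.5)
```

```text
pos [ 0.5809 -0.3254  0.066 ] shift [-0.0012  0.048   0.001 ] rot [ 1.14  0.17 -0.15] t 18.4 gap 0.623 F [-0.9 -0.  -0.5] axes y [ 0.018 -0.009 -1.   ]
```

Emit:
apply_moves(
  xyz=[
    [-0.001,0.012,0.003],
    [0,0.014,0.002],
    [0,0.004,0.001],
    [0,0,0],
  ],
  rotation=[
    [1.1,0.2,-0.1],
    [0,0,0],
    [0,0,0],
    [0,0,0],
  ],
  claw=[0.035,0.035,0.035,0.035],
)

```text
time_s: 18.9
tool_pos: [0.5782, -0.3262, 0.0391]
ee_rot: [-0.575, 0.58, 0.409, -0.407]
ft_force: [0.1, 0.3, -1.6]
finger_gap: 0.623
```

Run:
```python
from h import *
need((.5805,-.3267,.018),70.5)
```

```text
pos [ 0.5782 -0.3262  0.0391] shift [ 0.0003  0.0211 -0.0022] rot [ 0.44 -0.04 -0.12] t 18.9 gap 0.623 F [ 0.1  0.3 -1.6] axes y [ 0.006 -0.005 -1.   ]
```

Emit:
apply_moves(
  xyz=[
    [0,0.01,-0.002],
    [0,0.008,0],
    [0,0,0],
  ],
  rotation=[
    [0.4,0,-0.1],
    [0,0,0],
    [0,0,0],
  ],
  claw=[0.035,0.035,0.035],
)

```text
time_s: 19.27
tool_pos: [0.5807, -0.3272, 0.0203]
ee_rot: [-0.577, 0.578, 0.408, -0.408]
ft_force: [-0.3, -0.6, -0.9]
finger_gap: 0.624
```

Run:
```python
from h import *
need((.5805,-.3267,.018),70.5)
im=manip.get_image("side")[:,:,::-1];im=cv2.resize(im[250:350,330:460],None,fx=5,fy=5);cv2.imwrite("pics/s13.png",im)
```

```text
pos [ 0.5807 -0.3272  0.0203] shift [0.0004 0.0023 0.0003] rot [ 0.06 -0.04 -0.03] t 19.275 gap 0.624 F [-0.3 -0.6 -0.9] axes y [ 0.001 -0.001 -1.   ]
```

View pics/s13.png

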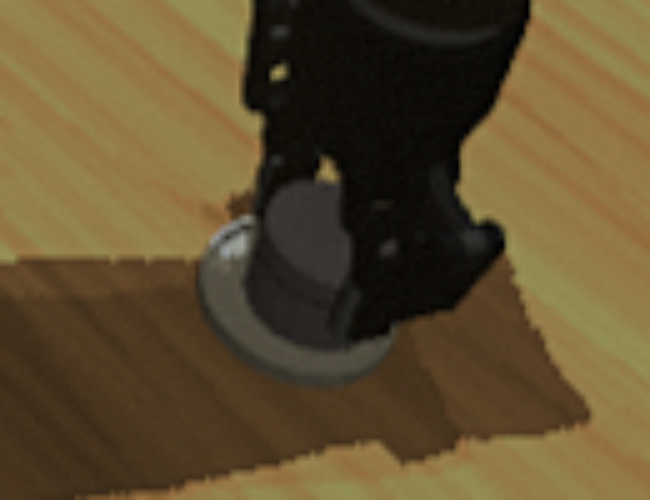

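Lower by small steps until the force shows contact.

Emit:
apply_moves(
  xyz=[
    [0,0.003,0],
    [0,0,0],
  ],
  rotation=[
    [0,0,0],
    [0,0,0],
  ],
  claw=[0.035,0.035],
)

```text
time_s: 19.58
tool_pos: [0.5811, -0.3274, 0.0178]
ee_rot: [-0.577, 0.578, 0.408, -0.408]
ft_force: [0.4, 0.0, -1.8]
finger_gap: 0.625
```

Emit:
apply_moves(
  xyz=[
    [0,0.003,0],
    [0,0,0],
  ],
  rotation=[
    [0,0,0],
    [0,0,0],
  ],
  claw=[0.035,0.035],
)

```text
time_s: 19.82
tool_pos: [0.582, -0.328, 0.0181]
ee_rot: [-0.576, 0.579, 0.409, -0.407]
ft_force: [0.6, 0.7, -1.5]
finger_gap: 0.624
```

Emit:
apply_moves(
  xyz=[
    [0,0.004,0.001],
    [0,0.002,0],
  ],
  rotation=[
    [0.1,0,0],
    [0,0,0],
  ],
  claw=[0.035,0.035],
)

```text
time_s: 20.08
tool_pos: [0.5826, -0.3284, 0.0173]
ee_rot: [-0.575, 0.58, 0.409, -0.406]
ft_force: [-4.5, 1.8, 8.2]
finger_gap: 0.619
```

Run:
```python
from h import *
for i in range(3):
    manip.get_image("wrist");need((.5805,-.3267,.018),70.5)
```

```text
pos [ 0.5826 -0.3284  0.0173] shift [ 0.0009 -0.0007  0.0025] rot [ 0.52 -0.03 -0.07] t 20.125 gap 0.623 F [-4.4  1.9  9.5] axes y [ 0.008 -0.004 -1.   ]
pos [ 0.5826 -0.3284  0.0173] shift [ 0.0009 -0.0007  0.0025] rot [ 0.52 -0.04 -0.07] t 20.175 gap 0.625 F [-3.3  1.8  9.6] axes y [ 0.008 -0.004 -1.   ]
pos [ 0.5826 -0.3284  0.0173] shift [ 0.0009 -0.0008  0.0025] rot [ 0.52 -0.03 -0.07] t 20.225 gap 0.629 F [-4.2  2.3  9.6] axes y [ 0.008 -0.004 -1.   ]
```

Emit:
apply_moves(
  xyz=[
    [0,0,0],
    [0,0,0],
    [0,0,0],
    [0,-0.01,0],
    [0,-0.02,0],
  ],
  rotation=[
    [0,0,0],
    [0,0,0],
    [0,0,0],
    [0,0,0],
    [0,0,0],
  ],
  claw=[0.06,0.07,0.08,0.08,0.085],
)

```text
time_s: 20.85
tool_pos: [0.581, -0.3275, 0.0456]
ee_rot: [-0.576, 0.579, 0.409, -0.407]
ft_force: [-0.1, 0.1, -0.2]
finger_gap: 0.999
```

Emit:
apply_moves(
  xyz=[
    [0,-0.04,0],
    [0,-0.05,0],
    [0,-0.05,0],
    [0,-0.04,0],
    [0,0,0],
  ],
  rotation=[
    [0,0,0],
    [0,0,0],
    [0,0,0],
    [0,0,0],
    [0,0,0],
  ],
  claw=[0.085,0.085,0.085,0.085,0.085],
)

```text
time_s: 21.48
tool_pos: [0.5808, -0.3274, 0.2355]
ee_rot: [-0.575, 0.581, 0.409, -0.406]
ft_force: [0.3, -0.9, 0.4]
finger_gap: 0.992
```

Run:
```python
from h import *
need((.616,.282,.22),81)
C=cam("wrist");im=manip.get_image("wrist")[:,:,::-1];cv2.imwrite("pics/w14.png",im)
print(proj(C,[.5785,-.326,.047]),proj(C,[.5785,-.326,.01]))
im=manip.get_image("side")[:,:,::-1];im=cv2.resize(im[250:350,330:460],None,fx=5,fy=5);cv2.imwrite("pics/s14.png",im)
```

```text
pos [ 0.5808 -0.3274  0.2355] shift [0.5861 0.013  0.1707] rot [  0.54 -10.53  -0.13] t 21.475 gap 0.992 F [ 0.3 -0.9  0.4] axes y [ 0.008 -0.005 -1.   ]
[263.02953975 174.36756887] [262.9157809  168.60470223]
```

View pics/w14.png

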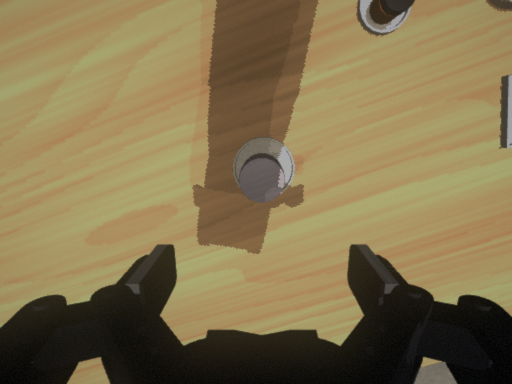

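View pics/s14.png

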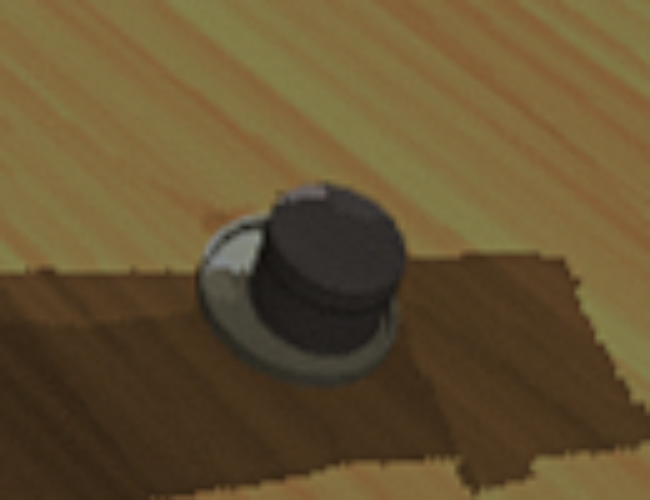

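Emit:
apply_moves(
  xyz=[
    [0.053,0,0.0145],
    [0.053,0,0.0145],
    [0.053,0,0.0145],
    [0.053,0,0.0145],
    [0.053,0,0.0145],
  ],
  rotation=[
    [0.5,0,0],
    [0,0,0],
    [0,0,0],
    [0,0,0],
    [0,0,0],
  ],
  claw=[0.085,0.085,0.085,0.085,0.085],
)

```text
time_s: 22.2
tool_pos: [0.5951, -0.0489, 0.2199]
ee_rot: [0.586, -0.573, -0.399, 0.411]
ft_force: [1.2, 0.4, -0.1]
finger_gap: 0.996
```

Emit:
apply_moves(
  xyz=[
    [0.053,0,0.0145],
    [0.053,0,0.0145],
    [0.053,0,0.0145],
    [0.053,0,0.0145],
    [0.053,0,0.0145],
  ],
  rotation=[
    [0,0,0],
    [0,0,0],
    [0,0,0],
    [0,0,0],
    [0,0,0],
  ],
  claw=[0.085,0.085,0.085,0.085,0.085],
)

```text
time_s: 22.82
tool_pos: [0.6122, 0.2328, 0.2095]
ee_rot: [0.589, -0.57, -0.393, 0.417]
ft_force: [-0.1, -0.8, 0.2]
finger_gap: 0.994
```

Run:
```python
from h import *
need((.614,.282,.2),81)
```

```text
pos [0.6122 0.2328 0.2095] shift [0.047  0.0095 0.0148] rot [ -2.47 -11.12  -0.5 ] t 22.825 gap 0.994 F [-0.1 -0.8  0.2] axes y [-0.044  0.002 -0.999]
```

Emit:
apply_moves(
  xyz=[
    [0.047,0,0.015],
    [0,0,0],
    [0,0,0],
  ],
  rotation=[
    [-2.4,-5.5,-0.5],
    [0,-5.5,0],
    [0,0,0],
  ],
  claw=[0.085,0.085,0.085],
)

```text
time_s: 23.2
tool_pos: [0.6101, 0.2882, 0.2006]
ee_rot: [0.536, -0.534, -0.457, 0.467]
ft_force: [0.6, -0.9, 0.1]
finger_gap: 0.994
```

Run:
```python
from h import *
need((.614,.282,.2),81)
C=cam("wrist");im=manip.get_image("wrist");cv2.imwrite("pics/w15.png",im[:,:,::-1])
for t in["square_box","carton"]:
  for d in manip.silhouettes(t,"wrist")[:2]:
    print(t,d["confidence"],d["box"])
    m=d["region"].astype(np.uint8)
    if t=="square_box":
      c=max(cv2.findContours(m,cv2.RETR_EXTERNAL,cv2.CHAIN_APPROX_NONE)[0],key=len)[:,0]
      W=np.array([onplane(C,x,.09)[:2] for x in c],np.float32);print(cv2.minAreaRect(W))
print(proj(C,(.614,.282,.09)))
```

```text
pos [0.6101 0.2882 0.2006] shift [-0.0055  0.0006 -0.0048] rot [-0.64  0.6  -0.5 ] t 23.2 gap 0.994 F [ 0.6 -0.9  0.1] axes y [-0.012 -0.007 -1.   ]
square_box 0.61 [221.9, 168.1, 291.0, 238.3]
((0.6131827235221863, 0.2802259027957916), (0.059753067791461945, 0.06481579691171646), 81.66638946533203)
carton 0.73 [226.6, 128.8, 298.4, 250.3]
[257.55042359 202.21459088]
```

View pics/w15.png

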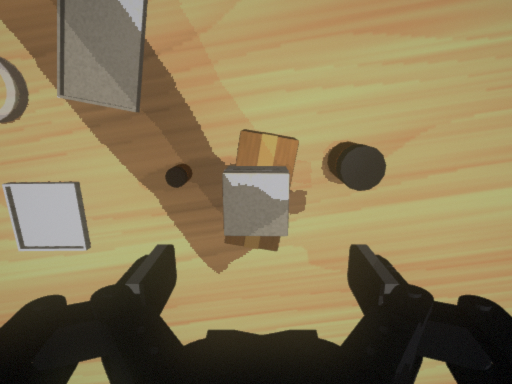

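Emit:
apply_moves(
  xyz=[
    [-0.0065,0.01,-0.005],
    [0,0.03,0.002],
    [0,0.03,0.002],
    [0,0,0],
  ],
  rotation=[
    [-0.6,0.6,-0.5],
    [0,0,0],
    [0,0,0],
    [0,0,0],
  ],
  claw=[0.085,0.085,0.085,0.085],
)

```text
time_s: 23.85
tool_pos: [0.6127, 0.2758, 0.1313]
ee_rot: [-0.54, 0.541, 0.457, -0.454]
ft_force: [0.6, 0.2, 0.4]
finger_gap: 0.995
```

Run:
```python
from h import *
need((.6145,.281,.061),81.3)
C=cam("wrist");im=manip.get_image("wrist");cv2.imwrite("pics/w16.png",im[:,:,::-1])
print(proj(C,(.6145,.281,.09)))
```

```text
pos [0.6127 0.2758 0.1313] shift [ 0.0053  0.0703 -0.0007] rot [ 0.16 -1.07  0.12] t 23.85 gap 0.995 F [0.6 0.2 0.4] axes y [ 0.003  0.002 -1.   ]
[270.95791651 223.67671134]
```

View pics/w16.png

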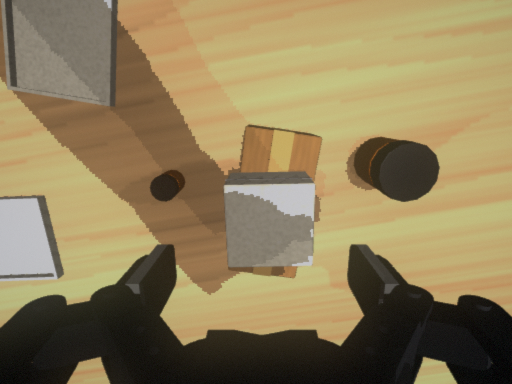

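Emit:
apply_moves(
  xyz=[
    [0.0045,0.01,0],
    [0,0.02,0.001],
    [0,0.02,0.001],
    [0,0,0],
  ],
  rotation=[
    [0.2,-1,0.1],
    [0,0,0],
    [0,0,0],
    [0,0,0],
  ],
  claw=[0.085,0.085,0.085,0.085],
)

```text
time_s: 24.4
tool_pos: [0.6175, 0.2828, 0.0876]
ee_rot: [-0.536, 0.538, 0.465, -0.456]
ft_force: [-0.1, -0.2, -0.6]
finger_gap: 0.999
```

Run:
```python
from h import *
need((.6145,.281,.061),81.3)
```

```text
pos [0.6175 0.2828 0.0876] shift [-0.0025  0.0266  0.003 ] rot [ 0.63 -0.04  0.48] t 24.4 gap 0.999 F [-0.1 -0.2 -0.6] axes y [ 0.012  0.007 -1.   ]
```

Emit:
apply_moves(
  xyz=[
    [-0.0025,0.01,0.003],
    [0,0.015,0],
    [0,0,0],
  ],
  rotation=[
    [0.6,0,0.5],
    [0,0,0],
    [0,0,0],
  ],
  claw=[0.085,0.085,0.085],
)

```text
time_s: 24.78
tool_pos: [0.6158, 0.2817, 0.0636]
ee_rot: [-0.536, 0.537, 0.462, -0.459]
ft_force: [-1.3, -0.1, -0.1]
finger_gap: 0.996
```

Run:
```python
from h import *
need((.6145,.281,.061),81.3)
```

```text
pos [0.6158 0.2817 0.0636] shift [-0.0008  0.0026  0.0012] rot [ 0.18 -0.02  0.07] t 24.775 gap 0.996 F [-1.3 -0.1 -0.1] axes y [ 0.003  0.001 -1.   ]
```

Emit:
apply_moves(
  xyz=[
    [-0.001,0.0025,0.001],
    [0,0,0],
    [0,0,0],
    [0,0,0],
    [0,0,0],
  ],
  rotation=[
    [0.2,0,0],
    [0,0,0],
    [0,0,0],
    [0,0,0],
    [0,0,0],
  ],
  claw=[0.085,0.08,0.07,0.06,0.05],
  force=30,
)

```text
time_s: 25.4
tool_pos: [0.6153, 0.281, 0.0622]
ee_rot: [0.537, -0.536, -0.461, 0.46]
ft_force: [0.7, 0.6, 1.8]
finger_gap: 0.699
```

Emit:
apply_moves(
  xyz=[
    [0,0,0],
    [0,0,0],
    [0,0,0],
  ],
  rotation=[
    [0,0,0],
    [0,0,0],
    [0,0,0],
  ],
  claw=[0.04,0.04,0.04],
)

```text
time_s: 25.78
tool_pos: [0.6154, 0.281, 0.0622]
ee_rot: [0.537, -0.536, -0.461, 0.46]
ft_force: [-0.3, -0.1, 0.5]
finger_gap: 0.696
```

Emit:
apply_moves(
  xyz=[
    [0,-0.015,0],
    [0,-0.03,0],
    [0,-0.03,0],
    [0,-0.03,0],
    [0,0,0],
  ],
  rotation=[
    [0,0,0],
    [0,0,0],
    [0,0,0],
    [0,0,0],
    [0,0,0],
  ],
  claw=[0.04,0.04,0.04,0.04,0.04],
)

```text
time_s: 26.4
tool_pos: [0.6148, 0.2807, 0.1723]
ee_rot: [0.537, -0.536, -0.461, 0.46]
ft_force: [0.6, -0.5, -1.2]
finger_gap: 0.695
```

Run:
```python
from h import *
need((.617,.019,.15),81.3)
im=manip.get_image("side")[:,:,::-1];im=cv2.resize(im[70:200,180:310],None,fx=4,fy=4);cv2.imwrite("pics/s17.png",im)
```

```text
pos [0.6148 0.2807 0.1723] shift [-0.2584  0.0218 -0.0419] rot [ 0.04 -0.02  0.12] t 26.4 gap 0.695 F [ 0.6 -0.5 -1.2] axes y [ 0.001  0.002 -1.   ]
```

View pics/s17.png

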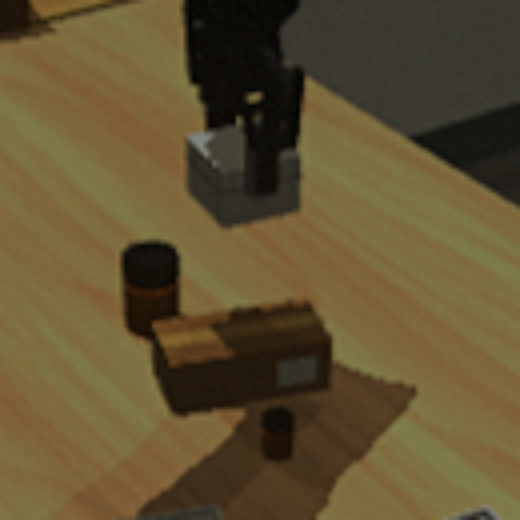

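Emit:
apply_moves(
  xyz=[
    [-0.04,0,-0.007],
    [-0.055,0,-0.009],
    [-0.055,0,-0.009],
    [-0.055,0,-0.009],
    [-0.05,0,-0.008],
  ],
  rotation=[
    [0,0,0],
    [0,0,0],
    [0,0,0],
    [0,0,0],
    [0,0,0],
  ],
  claw=[0.04,0.04,0.04,0.04,0.04],
)

```text
time_s: 27.08
tool_pos: [0.6122, 0.019, 0.1598]
ee_rot: [0.538, -0.531, -0.458, 0.468]
ft_force: [-0.1, 0.6, -1.9]
finger_gap: 0.699
```

Emit:
apply_moves(
  xyz=[
    [0,0,0],
  ],
  rotation=[
    [0,0,0],
  ],
  claw=[0.04],
)

```text
time_s: 27.2
tool_pos: [0.6108, 0.0149, 0.1578]
ee_rot: [0.54, -0.532, -0.456, 0.467]
ft_force: [-0.3, 0.3, -1.5]
finger_gap: 0.699
```

Run:
```python
from h import *
need((.617,.019,.019),81.3)
C=cam("wrist");im=manip.get_image("wrist");cv2.imwrite("pics/w18.png",im[:,:,::-1])
print(proj(C,(.617,.019,.004)))
```

```text
pos [0.6108 0.0149 0.1578] shift [ 0.0057  0.1386 -0.0082] rot [-1.11  0.18 -0.31] t 27.2 gap 0.699 F [-0.3  0.3 -1.5] axes y [-0.02  -0.002 -1.   ]
[267.96211648 192.90680012]
```

View pics/w18.png

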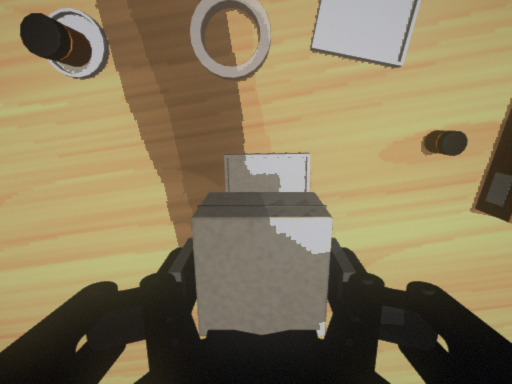

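Emit:
apply_moves(
  xyz=[
    [0.005,0.01,-0.005],
    [0,0.03,0.002],
    [0,0.03,0.002],
    [0,0.02,0.001],
    [0,0,0],
  ],
  rotation=[
    [-1.1,0.2,-0.3],
    [0,0,0],
    [0,0,0],
    [0,0,0],
    [0,0,0],
  ],
  claw=[0.04,0.04,0.04,0.04,0.04],
)

```text
time_s: 27.88
tool_pos: [0.6076, 0.0285, 0.0598]
ee_rot: [0.537, -0.532, -0.462, 0.465]
ft_force: [-0.1, 0.4, -0.9]
finger_gap: 0.694
```

Run:
```python
from h import *
need((.617,.019,.019),81.3)
C=cam("wrist");im=manip.get_image("wrist");cv2.imwrite("pics/w19.png",im[:,:,::-1])
```

```text
pos [0.6076 0.0285 0.0598] shift [-0.0081  0.0407 -0.011 ] rot [-0.49  0.52  0.1 ] t 27.875 gap 0.694 F [-0.1  0.4 -0.9] axes y [-0.008  0.003 -1.   ]
```

View pics/w19.png

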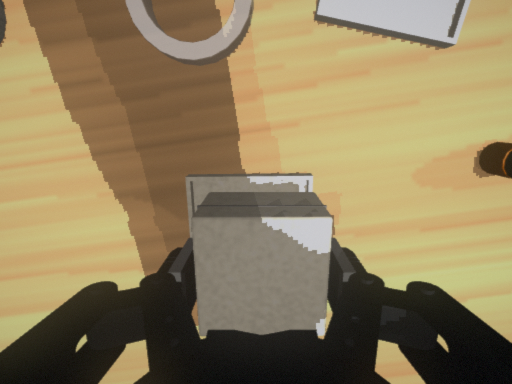

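Emit:
apply_moves(
  xyz=[
    [-0.008,0.003,-0.011],
    [0,0.008,0],
    [0,0.005,0],
    [0,0,0],
  ],
  rotation=[
    [-0.5,0.5,0.1],
    [0,0,0],
    [0,0,0],
    [0,0,0],
  ],
  claw=[0.04,0.04,0.04,0.04],
)

```text
time_s: 28.42
tool_pos: [0.6214, 0.0191, 0.0464]
ee_rot: [-0.535, 0.538, 0.463, -0.459]
ft_force: [-0.1, -0.7, -1.3]
finger_gap: 0.697
```

Run:
```python
from h import *
need((.617,.019,.019),81.3)
```

```text
pos [0.6214 0.0191 0.0464] shift [-0.0008  0.0274  0.0046] rot [0.46 0.03 0.08] t 28.425 gap 0.697 F [-0.1 -0.7 -1.3] axes y [ 0.008  0.    -1.   ]
```

Emit:
apply_moves(
  xyz=[
    [-0.001,0.009,0.0046],
    [0,0.01,0.001],
    [0,0,0],
  ],
  rotation=[
    [0.5,0,0.1],
    [0,0,0],
    [0,0,0],
  ],
  claw=[0.04,0.04,0.04],
)

```text
time_s: 28.8
tool_pos: [0.6151, 0.0189, 0.0262]
ee_rot: [0.537, -0.536, -0.46, 0.461]
ft_force: [0.0, -0.1, -1.3]
finger_gap: 0.695
```

Run:
```python
from h import *
need((.617,.019,.019),81.3)
```

```text
pos [0.6151 0.0189 0.0262] shift [ 0.0004  0.0072 -0.0019] rot [-0.09  0.02 -0.02] t 28.8 gap 0.695 F [ 0.  -0.1 -1.3] axes y [-0.002 -0.    -1.   ]
```

Emit:
apply_moves(
  xyz=[
    [0,0.005,-0.001],
    [0,0.004,0],
  ],
  rotation=[
    [0,0,0],
    [0,0,0],
  ],
  claw=[0.04,0.04],
)

```text
time_s: 29.05
tool_pos: [0.6163, 0.0187, 0.019]
ee_rot: [0.537, -0.536, -0.461, 0.461]
ft_force: [-11.0, -1.0, 25.7]
finger_gap: 0.698
```

Run:
```python
from h import *
manip.get_image("wrist");need((.617,.019,.019),81.3)
```

```text
pos [0.6163 0.0187 0.0191] shift [ 0.0004  0.0001 -0.0006] rot [-0.03  0.03 -0.01] t 29.1 gap 0.695 F [-5.1 -1.2  9.2] axes y [-0. -0. -1.]
```

Contact at the expected height; release.

Emit:
apply_moves(
  xyz=[
    [0,0,0],
    [0,0,0],
    [0,0,0],
    [0,-0.01,0],
    [0,-0.02,0],
  ],
  rotation=[
    [0,0,0],
    [0,0,0],
    [0,0,0],
    [0,0,0],
    [0,0,0],
  ],
  claw=[0.07,0.085,0.085,0.085,0.085],
)

```text
time_s: 29.72
tool_pos: [0.6159, 0.0187, 0.0491]
ee_rot: [0.537, -0.536, -0.46, 0.461]
ft_force: [-0.1, -0.3, -0.5]
finger_gap: 0.992
```

Emit:
apply_moves(
  xyz=[
    [0,-0.04,0],
    [0,-0.05,0],
    [0,-0.05,0],
    [0,-0.02,0],
    [0,0,0],
  ],
  rotation=[
    [0,0,0],
    [0,0,0],
    [0,0,0],
    [0,0,0],
    [0,0,0],
  ],
  claw=[0.085,0.085,0.085,0.085,0.085],
)

```text
time_s: 30.35
tool_pos: [0.6172, 0.0189, 0.2184]
ee_rot: [-0.536, 0.537, 0.462, -0.46]
ft_force: [-0.3, 0.3, -0.3]
finger_gap: 0.993
```

Run:
```python
from h import *
need((.616,.282,.19),70.5)
C=cam("wrist");im=manip.get_image("wrist")[:,:,::-1];cv2.imwrite("pics/w20.png",im)
print(proj(C,[.617,.019,.047]))
im=manip.get_image("side")[:,:,::-1];im=cv2.resize(im[160:260,230:360],None,fx=5,fy=5);cv2.imwrite("pics/s20.png",im)
```

```text
pos [0.6172 0.0189 0.2184] shift [0.2599 0.0284 0.041 ] rot [ 0.19 10.84  0.05] t 30.35 gap 0.993 F [-0.3  0.3 -0.3] axes y [ 0.003 -0.    -1.   ]
[262.38155282 180.68436441]
```

View pics/w20.png

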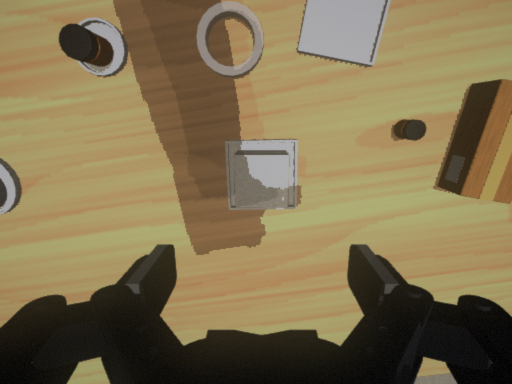

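View pics/s20.png

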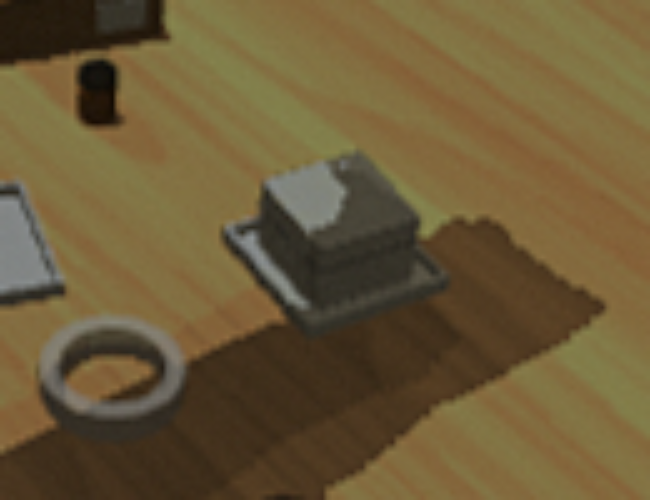

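Emit:
apply_moves(
  xyz=[
    [0.052,0,0.008],
    [0.052,0,0.008],
    [0.052,0,0.008],
    [0.052,0,0.008],
    [0.05,0,0.008],
  ],
  rotation=[
    [0.2,0,0],
    [0,0,0],
    [0,0,0],
    [0,0,0],
    [0,0,0],
  ],
  claw=[0.085,0.085,0.085,0.085,0.085],
)

```text
time_s: 31.08
tool_pos: [0.6127, 0.2805, 0.2043]
ee_rot: [0.542, -0.535, -0.451, 0.465]
ft_force: [0.7, 0.2, 0.0]
finger_gap: 0.996
```

Emit:
apply_moves(
  xyz=[
    [0,0,0],
    [0,0,0],
    [0,0,0],
  ],
  rotation=[
    [0,5.5,0],
    [0,5,0],
    [0,0,0],
  ],
  claw=[0.085,0.085,0.085],
)

```text
time_s: 31.45
tool_pos: [0.6084, 0.2854, 0.1952]
ee_rot: [0.581, -0.574, -0.396, 0.42]
ft_force: [0.2, -0.1, -0.8]
finger_gap: 0.996
```

Run:
```python
from h import *
need((.617,.282,.15),71)
C=cam("wrist");im=manip.get_image("wrist");cv2.imwrite("pics/w21.png",im[:,:,::-1])
for d in manip.silhouettes("carton","wrist")[:2]:
    print(d["confidence"],d["box"])
    c=max(cv2.findContours(d["region"].astype(np.uint8),cv2.RETR_EXTERNAL,cv2.CHAIN_APPROX_NONE)[0],key=len)[:,0]
    W=np.array([onplane(C,x,.046)[:2] for x in c],np.float32);print(cv2.minAreaRect(W))
print(proj(C,(.617,.282,.046)))
```

```text
pos [0.6084 0.2854 0.1952] shift [ 0.0006  0.0449 -0.0105] rot [-1.61 -0.53 -1.23] t 31.45 gap 0.996 F [ 0.2 -0.1 -0.8] axes y [-0.034 -0.011 -0.999]
0.92 [234.3, 134.7, 294.4, 255.8]
((0.6166907548904419, 0.28282588720321655), (0.05951801687479019, 0.12590520083904266), 71.40222930908203)
[265.22011476 198.52389244]
```

View pics/w21.png

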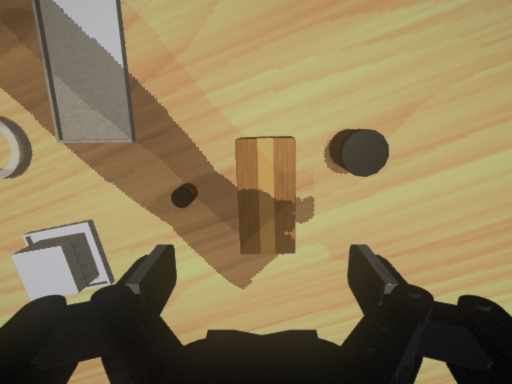

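Emit:
apply_moves(
  xyz=[
    [0.001,0.01,-0.01],
    [0,0.03,0.001],
    [0,0.03,0.002],
    [0,0.02,0.001],
    [0,0,0],
  ],
  rotation=[
    [-1.6,-0.5,-1.2],
    [0,0,0],
    [0,0,0],
    [0,0,0],
    [0,0,0],
  ],
  claw=[0.085,0.085,0.085,0.085,0.085],
)

```text
time_s: 32.17
tool_pos: [0.6149, 0.2807, 0.1021]
ee_rot: [-0.575, 0.576, 0.411, -0.411]
ft_force: [-0.3, 0.3, 0.1]
finger_gap: 0.993
```

Run:
```python
from h import *
need((.6165,.2825,.016),71.2)
C=cam("wrist");im=manip.get_image("wrist");cv2.imwrite("pics/w22.png",im[:,:,::-1])
```

```text
pos [0.6149 0.2807 0.1021] shift [ 0.0022  0.0861 -0.0008] rot [ 0.04 -0.14 -0.02] t 32.175 gap 0.993 F [-0.3  0.3  0.1] axes y [ 0.001 -0.001 -1.   ]
```

View pics/w22.png

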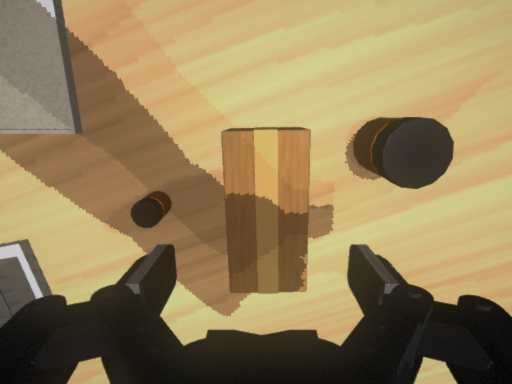

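Emit:
apply_moves(
  xyz=[
    [0.002,0.015,-0.001],
    [0,0.02,0.001],
    [0,0.02,0.001],
    [0,0,0],
  ],
  rotation=[
    [0,0,0],
    [0,0,0],
    [0,0,0],
    [0,0,0],
  ],
  claw=[0.085,0.085,0.085,0.085],
)

```text
time_s: 32.72
tool_pos: [0.6189, 0.2842, 0.0497]
ee_rot: [-0.575, 0.576, 0.414, -0.407]
ft_force: [0.4, 0.4, -0.8]
finger_gap: 0.995
```

Run:
```python
from h import *
need((.6165,.2825,.016),71.2)
```

```text
pos [0.6189 0.2842 0.0497] shift [-0.0026  0.0337  0.0019] rot [ 0.45 -0.14  0.36] t 32.725 gap 0.995 F [ 0.4  0.4 -0.8] axes y [ 0.009  0.003 -1.   ]
```

Emit:
apply_moves(
  xyz=[
    [-0.0025,0.01,0.002],
    [0,0.015,0],
    [0,0.005,0],
    [0,0,0],
  ],
  rotation=[
    [0.4,0,0.4],
    [0,0,0],
    [0,0,0],
    [0,0,0],
  ],
  claw=[0.085,0.085,0.085,0.085],
)

```text
time_s: 33.22
tool_pos: [0.6179, 0.2831, 0.0198]
ee_rot: [-0.575, 0.576, 0.412, -0.41]
ft_force: [0.3, -0.0, 0.5]
finger_gap: 0.992
```

Run:
```python
from h import *
need((.6165,.2825,.016),71.2)
```

```text
pos [0.6179 0.2831 0.0198] shift [-0.001   0.0038  0.0011] rot [ 0.19 -0.14  0.1 ] t 33.225 gap 0.992 F [ 0.3 -0.   0.5] axes y [ 0.004  0.001 -1.   ]
```

Emit:
apply_moves(
  xyz=[
    [-0.001,0.004,0.001],
    [0,0,0],
    [0,0,0],
    [0,0,0],
    [0,0,0],
  ],
  rotation=[
    [0.2,0,0],
    [0,0,0],
    [0,0,0],
    [0,0,0],
    [0,0,0],
  ],
  claw=[0.085,0.08,0.07,0.06,0.05],
  force=35,
)

```text
time_s: 33.85
tool_pos: [0.6175, 0.2831, 0.0171]
ee_rot: [0.576, -0.575, -0.412, 0.41]
ft_force: [1.0, -0.2, 0.5]
finger_gap: 0.695
```

Emit:
apply_moves(
  xyz=[
    [0,0,0],
    [0,0,0],
    [0,0,0],
  ],
  rotation=[
    [0,0,0],
    [0,0,0],
    [0,0,0],
  ],
  claw=[0.04,0.04,0.04],
)

```text
time_s: 34.22
tool_pos: [0.6175, 0.283, 0.017]
ee_rot: [0.576, -0.575, -0.412, 0.41]
ft_force: [-0.3, 0.2, 0.3]
finger_gap: 0.697
```

Emit:
apply_moves(
  xyz=[
    [0,-0.015,0],
    [0,-0.03,0],
    [0,-0.03,0],
    [0,-0.03,0],
    [0,0,0],
  ],
  rotation=[
    [0,0,0],
    [0,0,0],
    [0,0,0],
    [0,0,0],
    [0,0,0],
  ],
  claw=[0.04,0.04,0.04,0.04,0.04],
)

```text
time_s: 34.85
tool_pos: [0.6159, 0.2818, 0.1255]
ee_rot: [0.576, -0.575, -0.411, 0.411]
ft_force: [0.1, 0.5, -2.3]
finger_gap: 0.693
```

Run:
```python
from h import *
need((.428,.144,.12),71)
im=manip.get_image("side")[:,:,::-1];im=cv2.resize(im[70:200,180:310],None,fx=4,fy=4);cv2.imwrite("pics/s23.png",im)
```

```text
pos [0.6159 0.2818 0.1255] shift [-0.1914  0.0056  0.1329] rot [-0.08  0.05  0.03] t 34.85 gap 0.693 F [ 0.1  0.5 -2.3] axes y [-0.001  0.001 -1.   ]
```

View pics/s23.png

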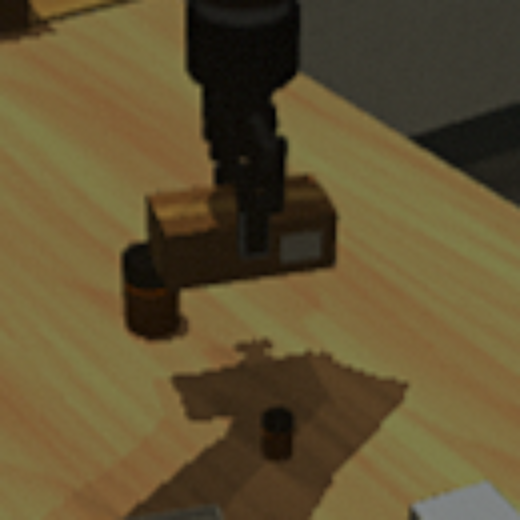

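Emit:
apply_moves(
  xyz=[
    [-0.03,0,0.02],
    [-0.04,0,0.028],
    [-0.04,0,0.028],
    [-0.04,0,0.028],
    [-0.035,0,0.025],
  ],
  rotation=[
    [0,0,0],
    [0,0,0],
    [0,0,0],
    [0,0,0],
    [0,0,0],
  ],
  claw=[0.04,0.04,0.04,0.04,0.04],
)

```text
time_s: 35.52
tool_pos: [0.4233, 0.1436, 0.1145]
ee_rot: [0.577, -0.573, -0.405, 0.418]
ft_force: [-0.2, -0.6, -2.8]
finger_gap: 0.687
```

Emit:
apply_moves(
  xyz=[
    [0,0,0],
  ],
  rotation=[
    [0,0,0],
  ],
  claw=[0.04],
)

```text
time_s: 35.65
tool_pos: [0.4181, 0.1411, 0.1125]
ee_rot: [0.578, -0.573, -0.402, 0.42]
ft_force: [0.3, 0.3, -2.0]
finger_gap: 0.694
```

Run:
```python
from h import *
need((.428,.144,.02),71)
C=cam("wrist");im=manip.get_image("wrist");cv2.imwrite("pics/w24.png",im[:,:,::-1])
a=np.radians(71);u=np.array([np.sin(a),-np.cos(a),0]);v=np.array([np.cos(a),np.sin(a),0])
for s,t in((-1,-1),(-1,1)): print(proj(C,np.array([.428,.144,.01])+s*.075*u+t*.043*v))
```

```text
pos [0.4181 0.1411 0.1125] shift [ 0.0074  0.0922 -0.0104] rot [-1.19  0.08 -0.93] t 35.65 gap 0.694 F [ 0.3  0.3 -2. ] axes y [-0.025 -0.009 -1.   ]
[219.67210451 121.6716678 ]
[324.89032225 121.81679634]
```

View pics/w24.png

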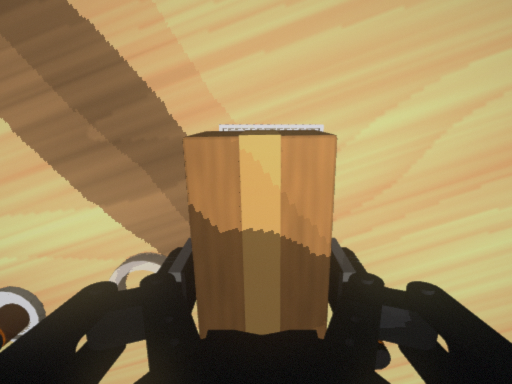

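Emit:
apply_moves(
  xyz=[
    [0.007,0.005,-0.01],
    [0,0.02,0],
    [0,0.02,0],
    [0,0,0],
  ],
  rotation=[
    [-1.2,0,-0.9],
    [0,0,0],
    [0,0,0],
    [0,0,0],
  ],
  claw=[0.04,0.04,0.04,0.04],
)

```text
time_s: 36.2
tool_pos: [0.4355, 0.1476, 0.0648]
ee_rot: [-0.575, 0.576, 0.413, -0.41]
ft_force: [0.2, -0.5, -2.7]
finger_gap: 0.696
```

Run:
```python
from h import *
need((.429,.1437,.02),71)
```

```text
pos [0.4355 0.1476 0.0648] shift [-0.0059  0.0448  0.0051] rot [0.25 0.15 0.19] t 36.2 gap 0.696 F [ 0.2 -0.5 -2.7] axes y [ 0.005  0.002 -1.   ]
```

Emit:
apply_moves(
  xyz=[
    [-0.006,0.01,0.005],
    [0,0.015,0.001],
    [0,0,0],
  ],
  rotation=[
    [0.2,0.1,0.2],
    [0,0,0],
    [0,0,0],
  ],
  claw=[0.04,0.04,0.04],
)

```text
time_s: 36.58
tool_pos: [0.4287, 0.1443, 0.0393]
ee_rot: [-0.575, 0.576, 0.411, -0.411]
ft_force: [-0.4, 0.8, -1.8]
finger_gap: 0.693
```

Run:
```python
from h import *
need((.429,.1437,.02),71)
C=cam("wrist");im=manip.get_image("wrist");cv2.imwrite("pics/w25.png",im[:,:,::-1])
im=manip.get_image("side")[:,:,::-1];im=cv2.resize(im[130:260,150:280],None,fx=4,fy=4);cv2.imwrite("pics/s25.png",im)
```

```text
pos [0.4287 0.1443 0.0393] shift [-0.0005  0.0193 -0.0004] rot [0.09 0.08 0.01] t 36.575 gap 0.693 F [-0.4  0.8 -1.8] axes y [ 0.002 -0.    -1.   ]
```

View pics/w25.png

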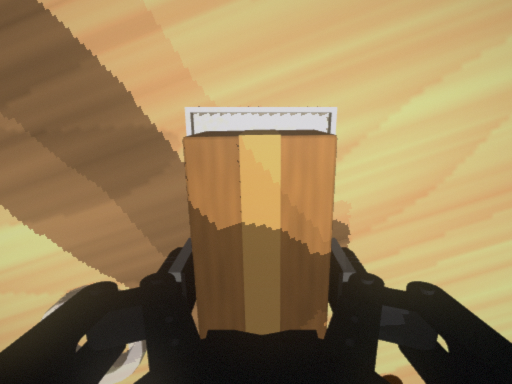

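View pics/s25.png

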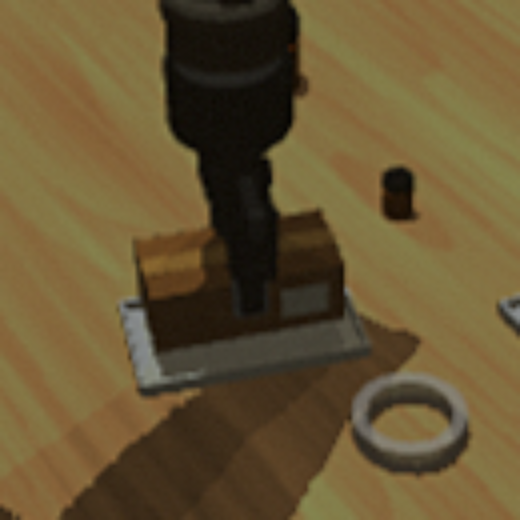

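Emit:
apply_moves(
  xyz=[
    [0,0.008,0],
    [0,0.005,0.001],
    [0,0,0],
  ],
  rotation=[
    [0,0,0],
    [0,0,0],
    [0,0,0],
  ],
  claw=[0.04,0.04,0.04],
)

```text
time_s: 37.05
tool_pos: [0.43, 0.1453, 0.0278]
ee_rot: [-0.574, 0.576, 0.413, -0.409]
ft_force: [-0.3, 0.4, -3.0]
finger_gap: 0.694
```

Run:
```python
from h import *
need((.429,.1437,.02),71)
```

```text
pos [0.43   0.1453 0.0278] shift [-0.0018  0.0078  0.0005] rot [0.33 0.07 0.19] t 37.05 gap 0.694 F [-0.3  0.4 -3. ] axes y [ 0.006  0.001 -1.   ]
```

Emit:
apply_moves(
  xyz=[
    [-0.002,0.004,0],
    [0,0.004,0],
    [0,0.002,0],
  ],
  rotation=[
    [0.3,0,0.2],
    [0,0,0],
    [0,0,0],
  ],
  claw=[0.04,0.04,0.04],
)

```text
time_s: 37.42
tool_pos: [0.4297, 0.1433, 0.0198]
ee_rot: [-0.575, 0.576, 0.411, -0.411]
ft_force: [-10.5, -4.5, 34.1]
finger_gap: 0.693
```

Run:
```python
from h import *
manip.get_image("wrist");need((.429,.1437,.02),71)
```

```text
pos [0.4297 0.1433 0.0198] shift [ 0.0002 -0.0002  0.0008] rot [0.07 0.09 0.03] t 37.475 gap 0.699 F [-6.7 -3.2 18.8] axes y [ 0.001  0.    -1.   ]
```

Contact at the expected height; release.

Emit:
apply_moves(
  xyz=[
    [0,0,0],
    [0,0,0],
    [0,0,0],
    [0,-0.01,0],
    [0,-0.02,0],
  ],
  rotation=[
    [0,0,0],
    [0,0,0],
    [0,0,0],
    [0,0,0],
    [0,0,0],
  ],
  claw=[0.07,0.085,0.085,0.085,0.085],
)

```text
time_s: 38.1
tool_pos: [0.4295, 0.1432, 0.0504]
ee_rot: [-0.575, 0.575, 0.411, -0.411]
ft_force: [-0.0, -0.4, 0.3]
finger_gap: 0.995
```

Emit:
apply_moves(
  xyz=[
    [0,-0.04,0],
    [0,-0.05,0],
    [0,-0.05,0],
    [0,-0.05,0],
    [0,0,0],
  ],
  rotation=[
    [0,0,0],
    [0,0,0],
    [0,0,0],
    [0,0,0],
    [0,0,0],
  ],
  claw=[0.085,0.085,0.085,0.085,0.085],
)

```text
time_s: 38.72
tool_pos: [0.4297, 0.1433, 0.2501]
ee_rot: [-0.575, 0.576, 0.412, -0.41]
ft_force: [1.2, -0.9, -0.6]
finger_gap: 0.993
```

Run:
```python
from h import *
need((.429,.1437,.2),71)
C={n:cam(n) for n in("scene","side","wrist")}
I={n:manip.get_image(n)[:,:,::-1] for n in C}
cv2.imwrite("pics/w26.png",I["wrist"])
a=cv2.resize(I["scene"][170:290,90:330],None,fx=3,fy=3);b=cv2.resize(I["side"][150:350,170:430],None,fx=2.75,fy=2.75)
cv2.imwrite("pics/sc26.png",a);cv2.imwrite("pics/sd26.png",b)
# height check: triangulate tops via silhouettes
for t in["jar","tin","square_box","carton"]:
    r={n:[(round(d["confidence"],2),np.round(d["box"],0).tolist()) for d in manip.silhouettes(t,n)[:2]] for n in("scene","side")};print(t,r)
print(proj(C["wrist"],[.429,.1437,.049]))
```

```text
pos [0.4297 0.1433 0.2501] shift [0.     0.0501 0.0009] rot [0.2  0.09 0.13] t 38.725 gap 0.993 F [ 1.2 -0.9 -0.6] axes y [ 0.004  0.001 -1.   ]
jar {'scene': [(0.61, [341.0, 288.0, 366.0, 320.0]), (0.52, [198.0, 183.0, 206.0, 202.0])], 'side': [(0.76, [208.0, 132.0, 223.0, 156.0]), (0.54, [280.0, 260.0, 294.0, 283.0])]}
tin {'scene': [(0.93, [107.0, 189.0, 134.0, 204.0])], 'side': [(0.63, [379.0, 287.0, 411.0, 320.0])]}
square_box {'scene': [(0.6, [193.0, 230.0, 224.0, 270.0]), (0.16, [230.0, 207.0, 253.0, 225.0])], 'side': [(0.74, [281.0, 190.0, 314.0, 225.0])]}
carton {'scene': [(0.94, [266.0, 202.0, 315.0, 246.0])], 'side': [(0.64, [184.0, 188.0, 236.0, 220.0])]}
[262.0194887  174.82027668]
```

View pics/w26.png

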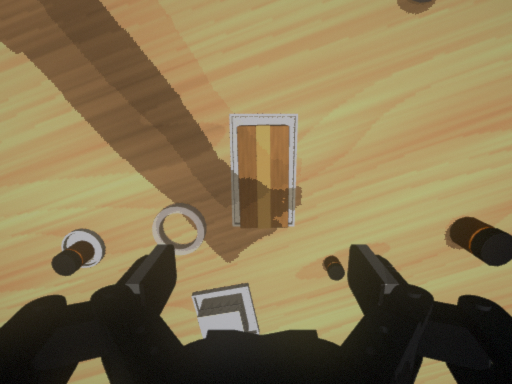

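View pics/sc26.png

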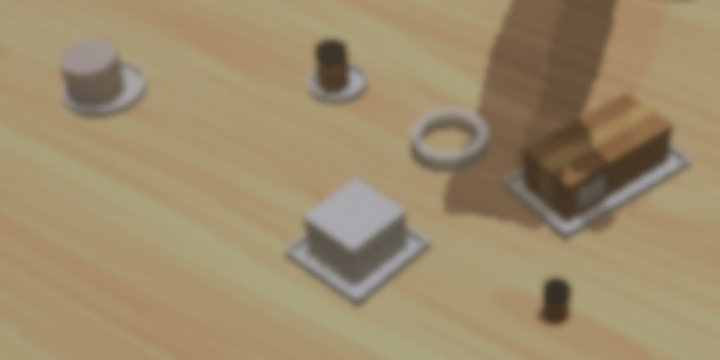

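View pics/sd26.png

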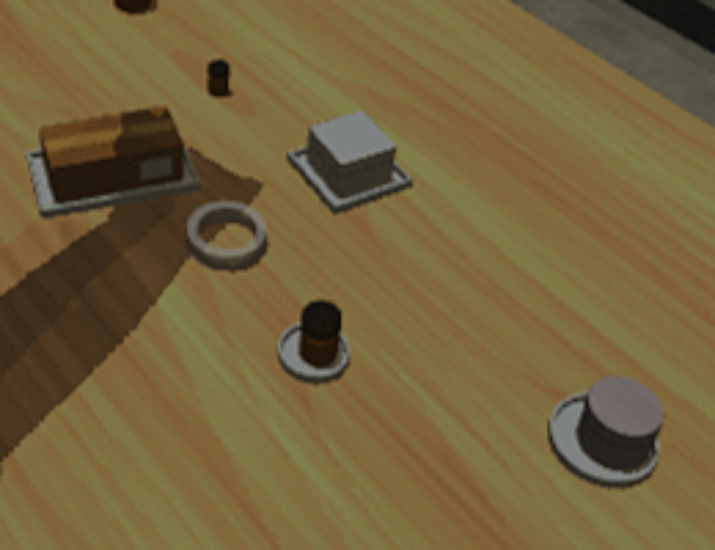

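```bash
cat > fit.py <<'E'
from h import *
from scipy.optimize import minimize
C={n:cam(n) for n in("scene","side")}
for n in C: manip.get_image(n)
th=np.linspace(0,2*np.pi,40,endpoint=False)
def pts(kind,P,yaw):
    if kind=="c": xy=np.stack([np.cos(th),np.sin(th)],1)*yaw
    return np.array([[P[0]+a,P[1]+b,P[2]+z] for z in(0,h) for a,b in xy])
for t,r,h,g in(("jar",.016,.046,(.4495,-.138)),("tin",.027,.044,(.5785,-.326)),("base_tin",.04,.01,(.5785,-.326)),("base_jar",.029,.01,(.4495,-.138))):
    B={}
    for n in C:
        D=manip.silhouettes(t,n)
        if not D: print(t,n,"none");continue
        e=proj(C[n],(*g,.02))
        d=min(D,key=lambda d:abs((d["box"][0]+d["box"][2])/2-e[0])+abs((d["box"][1]+d["box"][3])/2-e[1]))
        ys,xs=np.nonzero(d["region"]);B[n]=np.array([xs.min()-.5,ys.min()-.5,xs.max()+.5,ys.max()+.5])
    def res(P,p=False):
        s=0
        for n in B:
            q=np.array([proj(C[n],x) for x in pts("c",P,r)]);b=np.r_[q.min(0),q.max(0)]
            if p:print("  ",n,(b-B[n]).round(1))
            s+=((b-B[n])**2).sum()
        return s
    o=minimize(res,(*g,.0),method="Nelder-Mead",options=dict(xatol=1e-5,fatol=1e-4));print(t,o.x.round(4),round(o.fun,2));res(o.x,True)
E
python3 fit.py
```

```text
jar [ 0.4532 -0.1384  0.0033] 5.86
   scene [-1.3 -1.   0.2  1.2]
   side [-1.  -0.6  0.1  0.5]
tin side none
tin [ 0.5749 -0.3436 -0.0104] 0.0
   scene [-0.  0.  0. -0.]
base_tin [ 5.791e-01 -3.236e-01 -5.000e-04] 0.74
   scene [-0.1 -0.3  0.6  0.3]
   side [ 0.3 -0.2  0.1  0.2]
base_jar [ 0.4429 -0.1455  0.0106] 53.38
   scene [-3.3  2.7  4.7 -2.7]
   side [-0.5 -1.3  1.4  1.5]
```

Run:
```python
from h import *
th=np.linspace(0,2*np.pi,60)
out=[]
for n,(x0,y0) in(("scene",(85,170)),("side",(350,265))):
    C=cam(n);im=manip.get_image(n)[:,:,::-1];f=6
    c=cv2.resize(im[y0:y0+75,x0:x0+65],None,fx=f,fy=f,interpolation=cv2.INTER_CUBIC)
    for (r,z,P,col) in((.027,.003,(.583,-.3285),(0,255,0)),(.027,.047,(.583,-.3285),(0,255,0)),(.04,.01,(.5785,-.3255),(0,0,255))):
        q=np.array([(proj(C,(P[0]+r*np.cos(a),P[1]+r*np.sin(a),z))+.5-[x0,y0])*f for a in th]).astype(int)
        cv2.polylines(c,[q],True,col,1)
    out.append(c)
cv2.imwrite("pics/tin27.png",np.hstack(out))
```

```text
(no output)
```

View pics/tin27.png

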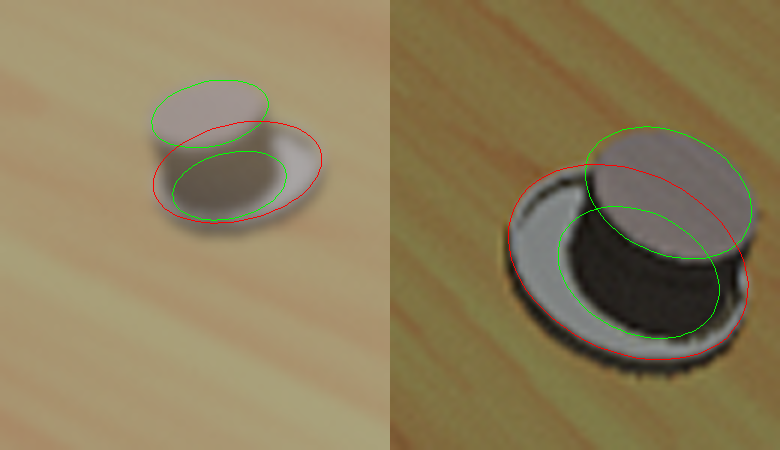

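Run:
```python
from h import *
print(manip.get_obs()["time_s"]); print(manip.finish_job())
```

```text
39.875
the job is handed in; nothing more can be done
None
```

I took the stack apart from the top down and set the jar, tin, square box and long carton in their own bases. Each was lowered until the wrist force showed contact before I let go. The job was handed in at 39.9 s; it reports no verdict.

Last checks:
- **Jar, square box and carton:** the last pictures show all three upright in their bases, about 4 mm (jar), 2 mm (box) and 2 mm (carton) off centre. The carton lies along its base.
- **Tin:** it stands flat and upright in its base but 6–7 mm off centre, inside the 15 mm limit. The detector missed it in the side picture, and the automatic fit from the scene picture alone gave an impossible height, so I threw that out. I judged the tin from the wrist view and a projected outline laid over both pictures.
- **Jar base:** its fit also failed because the jar hides part of it, so I relied on the earlier measurement, where all three cameras agreed to about 1 mm.
- **Tape roll and spray bottle:** the tape roll looks unmoved in the last pictures. The spray bottle was not checked again at the end, but the arm passed above it only on the first reach.

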